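# Load the socket carrier and hold it up

## Robot

A 6-joint arm with a two-finger parallel gripper is mounted at the origin on the work surface. World frame = base frame: x ahead of the robot, y to its left, z up, the work surface at z = 0. Lengths are in m, angles in rad, forces in N, time in s.
With the tool pointing down it reaches from about 0.375 to 0.975 m from the base axis. Payload 3.8 kg.
Tool frame: the origin (TCP) lies at the very end of the fingers, on their centre line; the grasp point (between the pads) lies arm.hold_point_z behind it (arm.hold_point_z is the distance from the TCP to the grasp point, in m); z points along the fingers, y is the direction in which the jaws open and shut (so a half turn about z gives the same grasp; the last joint's range is limited). The gripper opens to 85 mm and grips with 20 to 120 N. Pads are 22 mm wide; open, the fingers measure 114 mm over their backs; the gripper's body (76 mm by 85 mm) begins 54 mm behind the grasp point. The pads swing forward as they close: fully open they stand 13 mm farther back than shut.
Start: joints at [1.087, 0.264, 1.604, -0, 1.274, -0.037], TCP at [0.292, 0.609, 0.231] pointing down, gripper open.
Joint ranges: [-2.63, 2.63], [-0.94, 2.18], [0.31, 2.57], [-1.31, 4.45], [0, 2.66], [-2.55, 2.55]. Speed limits (rad/s): [2.57, 2.57, 3.14, 3.14, 3.14, 3.14].

## Interface

Orientations are given as a 3x3 rotation matrix whose columns are the frame's x, y, z axes.
In Python, from plant import arm gives the robot as it stands.
- The arm moves only by the tool jog_arm, never from a script. Its argument "plan" is text: rows parted by semicolons, each of 7 numbers parted by spaces: the turn, a rotation vector about the tool's x, y, z in rad, then the shift along the tool's x, y, z in cm, then the opening, from -1 (shut) to 1 (fully open). In form: wx wy wz dx dy dz grip; .... A call has 1 to 20 rows; each row shifts and turns the commanded pose from where the row before left it, along the tool's axes as they then stand; what a row does not reach is not made up. A row lasts 1/12 s, in which the tool goes at most 41.7 mm and 7.16 degrees, less where a joint would pass 70% of its speed; a pose out of reach is approached as far as the arm can. A call with a gripper value outside its range is refused whole. The fingers move at their own pace and stop on an object; the grip force is fixed at half the most. Time passes only in rows, so rows that do not move let the fingers close. It gives the time, the measured TCP pose, the force and the opening at its end, in the units of the state.
- arm.read_state(): the state, without advancing time (a new reading comes with each control period).
- arm.grab_frame(name): name is "scene" or "top"; returns (picture, depth): 420x560x3 uint8, blue, green, red; 420x560 float32, m along the optical axis (not along the pixel's ray), 0 where there is no reading.
- arm.calibration(name): a dict with "fovy" (degrees; the focal length in pixels is half the picture's height over the tangent of half this angle, whatever the lens; pixels are square), "cx", "cy" (the principal point, pixels), "distortion" ([k1, k2, p1, p2, k3] as OpenCV has them; the pictures are not rectified), "rvec" (rotation vector, rad) and "tvec" (3), from world to camera coordinates, as OpenCV has them. Camera axes: x right, y down, z forward; pixel columns grow to the right and rows downward; lengths in m; the calibration is good to about 2 mm. A picture is of the moment at which its call begins. calibration takes no time and is no camera call.
- arm.finish_job(): hands the job in, once; it reports no verdict.
The state is a dict: "t": time; "qpos": joint angles; "qvel": joint speeds; "tau": joint torques, N m; "ee_pos": TCP position; "tcp_rot": TCP orientation; "force": force on the tool from outside, world axes, zero at the start; "torque": the same for the moment, N m; "finger_gap": finger opening in m.
Only numpy, scipy, OpenCV 4.12 (cv2) and the standard library are available. Lean on these libraries where they do the work, as an engineer would, in place of code of your own. Each camera call takes 0.05 s, during which the arm holds its last target.

## Task

Stand the three loose sockets in the pockets of the carrier that fit them, in order of size with the smallest first, letting each go before taking the next, while the carrier stays on the table. Then lift the loaded carrier by its grip about 10 cm clear of the table and finish while holding it there, level and still, gripper closed on it. Do not tip the sockets over or disturb the spray can, oil filter and wrench.

Things in the scene. Friction and masses are not known exactly. Their poses are not given: they have to be found in the camera images.
- carrier: loose black plastic socket carrier, a block 90 (x) x 280 (y, its length) x 40 mm (z) of about 0.5 kg with three round pockets in a row along its length and one raised grip in the middle; flat on the table at the start. Origin: centre of its underside; z up. Local y points from the end with two pockets (-y) to the end with one (+y).
- carrier_grip (a point): centre of the carrier's grip, 88 mm above its underside: a level rubber-covered bar 14 mm thick (carrier x), 64 mm long (carrier y), 24 mm tall (76 to 100 mm above the underside) on two 14 x 12 mm posts; nothing stands beside it in carrier x. It is above the loaded carrier's centre of mass within about 10 mm. Pinch it from above across its thickness. Axes are the carrier's.
- socket_small: the small one of three loose steel deep sockets (plain upright cylinders, square drive up): 26 mm diameter, 70 mm tall with a slightly tapered foot, about 60 g, standing upright on the rubber mat. Origin: centre of its underside, z up.
- pocket_small (a point): centre of the floor of the small pocket, at the -y end of the carrier (carrier y = -108 mm, x = 0), 8 mm above the carrier's underside; the pocket is 31 mm wide with a small chamfer and 32 mm deep, its mouth 32 mm above this point. The seated small socket has its origin here. Axes are the carrier's.
- socket_medium: the medium one of three loose steel deep sockets (plain upright cylinders, square drive up): 32 mm diameter, 76 mm tall with a slightly tapered foot, about 90 g, standing upright on the rubber mat. Origin: centre of its underside, z up.
- pocket_medium (a point): centre of the floor of the medium pocket, next to the small one (carrier y = -58 mm, x = 0), 8 mm above the carrier's underside; the pocket is 37 mm wide with a small chamfer and 32 mm deep, its mouth 32 mm above this point. The seated medium socket has its origin here. Axes are the carrier's.
- socket_large: the large one of three loose steel deep sockets (plain upright cylinders, square drive up): 38 mm diameter, 84 mm tall with a slightly tapered foot, about 140 g, standing upright on the rubber mat. Origin: centre of its underside, z up.
- pocket_large (a point): centre of the floor of the large pocket, alone at the +y end (carrier y = 84 mm, x = 0), 8 mm above the carrier's underside; the pocket is 43 mm wide with a small chamfer and 32 mm deep, its mouth 32 mm above this point. The seated large socket has its origin here. Axes are the carrier's.
- mat: fixed black rubber mat 270 (x) x 140 (y) x 4 mm on the table; origin: centre of its underside. The three sockets stand on it in a row along its x, about 85 mm apart, in any order; take them with the fingers closing along mat y.
- spray_can: bystander: spray can, 60 mm diameter, 190 mm tall, at the far side of the table; origin: centre of its underside
- oil_filter: bystander: white oil filter, 76 mm diameter, 85 mm tall, left of the robot; origin: centre of its underside
- wrench: bystander: steel wrench lying on the left of the table; origin near the middle of its underside
There are look-alikes about, which are no part of the job. What is shaped like the socket_medium but purple or red is not meant.

How it is judged:
By the outcome, as a careful person would: the job done as asked, in the order asked, and still so for the second after the job is handed in, while the arm keeps its last pose, push and grip.
It also fails if it takes over 72 s, if anything falls off the work surface, if the arm or the gripper's body presses on something with over 40 N, if the wrist force passes 120 N, or if a joint passes its speed limit or range.

## Working session

There is one attempt and no reset: what is moved stays moved. The work goes in short steps, Python scripts to look and compute and a tool call to move; the robot and the scene stay as the last step left them, time stands still between calls to the robot, and variables do not carry over. Pictures are saved under pics/ and viewed, and the job is handed in when it is done.

Besides the shell and the picture viewer there is one more tool, called after "Emit:" by a JSON object that holds its "api" and its "payload". jog_arm: Moves the arm, as the interface text tells. Its arguments: {"type":"object","properties":{"plan":{"type":"string"}},"required":["plan"]}

```bash
ls; mkdir -p pics
python3 - <<'E'
from plant import arm
import cv2
s=arm.read_state(); print({k:(v if not hasattr(v,'round') else v) for k,v in s.items()})
print(arm.hold_point_z)
for n in("scene","top"):
    p,d=arm.grab_frame(n); cv2.imwrite(f"pics/{n}0.png",p)
    import numpy as np
    np.save(f"{n}0.npy",d); print(n,arm.calibration(n))
E
```

```text
pics
{'t': 0.0, 'qpos': array([ 1.08710933e+00,  2.64777789e-01,  1.60540435e+00,  8.48334369e-06,
        1.27369341e+00, -3.68901842e-02]), 'qvel': array([ 0.00141519, -0.00156248,  0.00059833, -0.00017138, -0.00137684,
       -0.00036488]), 'tau': array([-2.24065494e-03, -5.15098786e+01, -3.67321336e+01, -1.19175738e-04,
        1.27254595e-02, -3.56884890e-06]), 'ee_pos': array([0.29129992, 0.60808269, 0.22992904]), 'tcp_rot': array([[-9.01834630e-01,  4.32080037e-01, -1.06883279e-03],
       [ 4.32081349e-01,  9.01832378e-01, -2.01724261e-03],
       [ 9.22977555e-05, -2.28104196e-03, -9.99997394e-01]]), 'force': array([-0.44808632,  0.99704365, -0.18423713]), 'torque': array([ 0.03391573,  0.00511633, -0.00962664]), 'finger_gap': 0.08538802597972871}
0.0187
scene {'fovy': 52.98446207009232, 'cx': 269.6093931198559, 'cy': 206.87927233498766, 'distortion': array([-0.08769444,  0.        ,  0.        ,  0.        ,  0.        ]), 'rvec': array([ 1.97436441,  1.42887331, -0.62228809]), 'tvec': array([-0.19677243, -0.29560246,  1.35045122])}
top {'fovy': 49.20718772678285, 'cx': 271.0843729884382, 'cy': 202.84106253897866, 'distortion': array([-0.11734877,  0.        ,  0.        ,  0.        ,  0.        ]), 'rvec': array([ 2.17044977, -2.14726891,  0.10869178]), 'tvec': array([0.02744878, 0.53584424, 1.04850327])}
```

View pics/scene0.png

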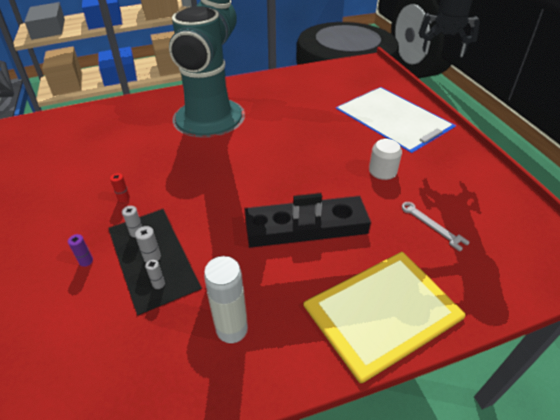

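View pics/top0.png

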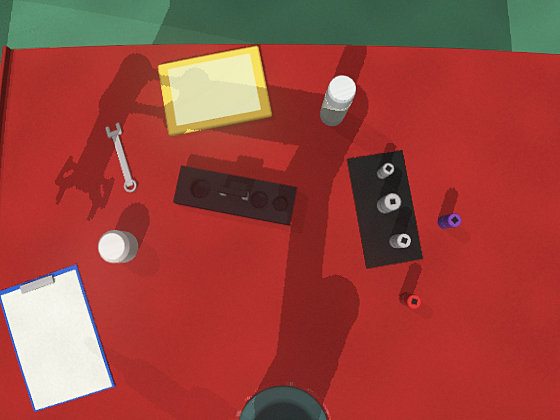

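The scene view shows the arm top right, the carrier at about (307,215), the mat at (153,260) with three grey sockets at (131,220), (148,243) and (155,275), and the decoys, red at (119,186) and purple at (80,250). In the top view the sockets are at (388,169), (392,202) and (403,240), and the carrier is at (236,195) with its two-pocket end at the right. Next I measure.

```bash
cat > h.py <<'E'
import numpy as np, cv2
from plant import arm
def cam(n):
    c=arm.calibration(n); f=210/np.tan(np.radians(c['fovy']/2))
    K=np.array([[f,0,c['cx']],[0,f,c['cy']],[0,0,1]]); R=cv2.Rodrigues(c['rvec'])[0]
    return K,np.array(c['distortion']),R,np.array(c['tvec']).reshape(3)
def rays(n,px):
    K,D,R,t=cam(n); u=cv2.undistortPoints(np.asarray(px,float).reshape(-1,1,2),K,D).reshape(-1,2)
    d=np.c_[u,np.ones(len(u))]@R; return -R.T@t,d
def plane(n,px,z):
    o,d=rays(n,px); s=(z-o[2])/d[:,2]; return o+d*s[:,None]
def proj(n,P):
    K,D,R,t=cam(n); return cv2.projectPoints(np.asarray(P,float).reshape(-1,1,3),cv2.Rodrigues(R)[0],t,K,D)[0].reshape(-1,2)
def cloud(n,dep):
    h,w=dep.shape; yy,xx=np.mgrid[0:h,0:w]
    o,d=rays(n,np.c_[xx.ravel(),yy.ravel()]); return (o+d*dep.reshape(-1,1)).reshape(h,w,3)
E
python3 - <<'E'
from h import *
p=cv2.imread('pics/top0.png'); d=np.load('top0.npy'); C=cloud('top',d)
for x,y in [(388,169),(392,202),(403,240),(452,220),(413,301),(236,195),(300,250),(360,170)]:
    print((x,y),C[y-1:y+2,x-1:x+2].reshape(-1,3).mean(0).round(4))
z=C[...,2]
for nm,(x0,y0,x1,y1) in dict(far=(375,155,405,184),mid=(376,186,410,217),near=(386,227,418,256)).items():
    m=np.zeros(z.shape,bool); m[y0:y1,x0:x1]=1
    P=C[m&(z>.05)]; zt=np.percentile(P[:,2],80); Q=P[P[:,2]>zt-.004]
    print(nm,'ztop',zt.round(4),'n',len(Q),'med',Q.mean(0).round(4),'ext',np.ptp(Q,axis=0).round(4))
cv2.imwrite('pics/crop1.png',cv2.resize(p[140:280,340:480],None,fx=4,fy=4,interpolation=cv2.INTER_CUBIC))
cv2.imwrite('pics/crop2.png',cv2.resize(p[155:235,165:305],None,fx=5,fy=5,interpolation=cv2.INTER_CUBIC))
E
```

```text
(388, 169) [ 0.6112 -0.2339  0.074 ]
(392, 202) [ 0.5337 -0.2381  0.0877]
(403, 240) [ 0.4492 -0.2638  0.0798]
(452, 220) [ 0.4953 -0.3794  0.0762]
(413, 301) [ 0.3134 -0.2862  0.0758]
(236, 195) [0.5476 0.1123 0.0744]
(300, 250) [ 4.26e-01 -3.69e-02 -2.00e-04]
(360, 170) [ 0.6212 -0.1823  0.0035]
far ztop 0.0747 n 89 med [ 0.5989 -0.217   0.1428] ext [0.2103 0.2672 1.0312]
mid ztop 0.0889 n 202 med [ 0.5344 -0.2343  0.103 ] ext [0.1387 0.2756 1.0169]
near ztop 0.0808 n 152 med [ 0.4474 -0.2517  0.1269] ext [0.0494 0.3013 1.025 ]
```

View pics/crop1.png

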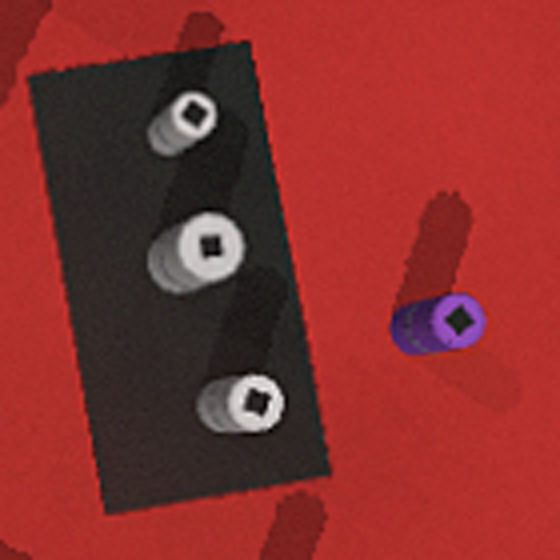

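View pics/crop2.png

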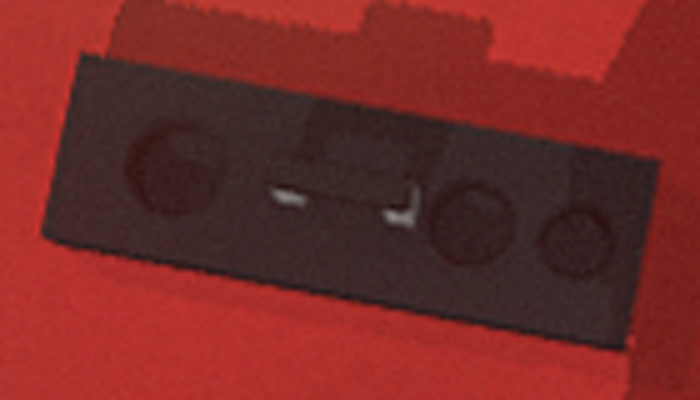

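Candidates for the medium socket are grey (403,240), purple (452,220) and red (413,301). Only the grey one fits: it is on the mat and steel, with its top at 80 mm. The far socket (388,169) tops at 74 mm, so it is the small one; the middle one (392,202) tops at 88 mm, so it is the large one. Now precise centres.

```bash
cat > meas.py <<'E'
from h import *
def sockets(p,d,boxes,n='top'):
    C=cloud(n,d); z=C[...,2]; out={}
    for nm,(x0,y0,x1,y1,zt) in boxes.items():
        m=np.zeros(z.shape,np.uint8); s=(slice(y0,y1),slice(x0,x1))
        m[s]=(p[s].min(2)>150)
        k,l,st,ce=cv2.connectedComponentsWithStats(m); i=1+np.argmax(st[1:,4])
        c=max(cv2.findContours((l==i).astype(np.uint8),cv2.RETR_EXTERNAL,cv2.CHAIN_APPROX_NONE)[0],key=cv2.contourArea)
        (cx,cy),r=cv2.minEnclosingCircle(c); M=cv2.moments(cv2.convexHull(c)); g=(M['m10']/M['m00'],M['m01']/M['m00'])
        print(nm,'centroid',np.round(g,2),plane(n,[g],zt)[0].round(4),'circ',np.round((cx,cy,r),2),plane(n,[(cx,cy)],zt)[0].round(4)); out[nm]=plane(n,[g],zt)[0]
    return out
E
python3 - <<'E'
from meas import *
p=cv2.imread('pics/top0.png'); d=np.load('top0.npy'); C=cloud('top',d); z=C[...,2]
b=dict(small=(375,155,405,184,.074),large=(376,186,410,217,.088),medium=(386,227,418,256,.080))
S=sockets(p,d,b)
# height-band top check
for nm,(x0,y0,x1,y1,zt) in b.items():
    m=np.zeros(z.shape,np.uint8); s=(slice(y0,y1),slice(x0,x1)); m[s]=abs(z[s]-zt)<.004
    c=cv2.convexHull(max(cv2.findContours(m,0,1)[0],key=cv2.contourArea)); M=cv2.moments(c); g=(M['m10']/M['m00'],M['m01']/M['m00'])
    print(' depth',nm,np.round(g,2),plane('top',[g],zt)[0].round(4))
# mat
corn=np.array([(30,75),(250,42),(330,472),(107,513)])/4+np.array([340,140])-.375
W=plane('top',corn,.004); print('mat',W.round(4),np.linalg.norm(np.diff(np.r_[W,W[:1]],axis=0),axis=1).round(4), 'c',W.mean(0))
v=W[0]+W[1]-W[2]-W[3]; print('mat x angle',np.arctan2(v[1],v[0]))
# carrier
m=np.zeros(z.shape,np.uint8); m[150:240,160:310]=abs(z[150:240,160:310]-.04)<.006
k,l,st,_=cv2.connectedComponentsWithStats(m); i=1+np.argmax(st[1:,4]); P=C[l==i]
print('top pts',len(P),P[:,2].mean(),cv2.minAreaRect(P[:,:2].astype(np.float32)))
box=cv2.boxPoints(cv2.minAreaRect(P[:,:2].astype(np.float32))); print(box.round(4)); 
g=np.zeros(z.shape,np.uint8); g[150:240,160:310]=(abs(z[150:240,160:310]-.1)<.006); G=C[g>0]; print('grip',len(G),G.mean(0).round(4),cv2.minAreaRect(G[:,:2].astype(np.float32)))
corn=np.array([(80,52),(660,158),(627,350),(43,236)])/5+np.array([165,155])-.4
W=plane('top',corn,.04); print('carrier corners',W.round(4),np.linalg.norm(np.diff(np.r_[W,W[:1]],axis=0),axis=1).round(4),'c',W.mean(0).round(4)); v=W[0]+W[3]-W[1]-W[2]; print('y-axis angle',np.arctan2(v[1],v[0]))
E
```

```text
small centroid [388.01 168.34] [ 0.6128 -0.2339  0.074 ] circ [388.08 168.22   5.23] [ 0.613  -0.2341  0.074 ]
large centroid [392.2  201.32] [ 0.5352 -0.2385  0.088 ] circ [392.03 201.26   8.  ] [ 0.5353 -0.2381  0.088 ]
medium centroid [403.47 240.38] [ 0.4484 -0.2648  0.08  ] circ [403.5  240.27   6.75] [ 0.4486 -0.2648  0.08  ]
 depth small [387.93 168.77] [ 0.6117 -0.2337  0.074 ]
 depth large [392.   200.96] [ 0.536  -0.2381  0.088 ]
 depth medium [403.22 240.19] [ 0.4488 -0.2642  0.08  ]
mat [[ 0.6496 -0.151   0.004 ]
 [ 0.6723 -0.2876  0.004 ]
 [ 0.4096 -0.3312  0.004 ]
 [ 0.3847 -0.1954  0.004 ]] [0.1385 0.2663 0.138  0.2685] c [ 0.52904659 -0.2412791   0.004     ]
mat x angle 0.16540004806142936
top pts 3736 0.039646325226559365 ((0.5546276569366455, 0.11885668337345123), (0.28153011202812195, 0.09066159278154373), 79.69926452636719)
[[ 0.4849 -0.0115]
 [ 0.5741 -0.0277]
 [ 0.6244  0.2492]
 [ 0.5352  0.2655]]
grip 185 [0.5541 0.1177 0.0992] ((0.5542959570884705, 0.11816206574440002), (0.06376717984676361, 0.014557899907231331), 79.76384735107422)
carrier corners [[ 0.6225  0.2485  0.04  ]
 [ 0.5742 -0.0262  0.04  ]
 [ 0.4841 -0.0113  0.04  ]
 [ 0.5345  0.263   0.04  ]] [0.2789 0.0913 0.2789 0.0891] c [0.5538 0.1185 0.04  ]
y-axis angle 1.392932396273675
```

Run:
```python
from meas import *
p=cv2.imread('pics/scene0.png'); d=np.load('scene0.npy'); C=cloud('scene',d); z=C[...,2]
T=dict(small=(.6125,-.2339,.074),large=(.5354,-.2383,.088),medium=(.4486,-.2646,.080))
for k,P in T.items():
    q=proj('scene',[P])[0]; x,y=q.round().astype(int)
    m=np.zeros(z.shape,np.uint8); s=(slice(y-13,y+14),slice(x-13,x+14)); m[s]=abs(z[s]-P[2])<.004
    c=cv2.convexHull(max(cv2.findContours(m,0,1)[0],key=cv2.contourArea)); M=cv2.moments(c); g=(M['m10']/M['m00'],M['m01']/M['m00'])
    print(k,'pred',q.round(1),'depthmask',np.round(g,1),plane('scene',[g],P[2])[0].round(4))
m=np.zeros(z.shape,np.uint8); s=(slice(180,260),slice(230,385)); m[s]=(abs(z[s]-.04)<.005); P=C[m>0]; P=P[P[:,2]>.036]
k,l,st,_=cv2.connectedComponentsWithStats(m); i=1+np.argmax(st[1:,4]); P=C[l==i]
print('carrier',cv2.minAreaRect(P[:,:2].astype(np.float32)))
g=np.zeros(z.shape,np.uint8); g[s]=(abs(z[s]-.1)<.006); G=C[g>0]; print('grip',len(G),G.mean(0).round(4),cv2.minAreaRect(G[:,:2].astype(np.float32)))
o=cv2.resize(p[170:300,60:220],None,fx=4,fy=4,interpolation=cv2.INTER_CUBIC)
for k,P in T.items():
    q=(proj('scene',[P])[0]-[60,170])*4+1.5; cv2.drawMarker(o,tuple(q.round().astype(int).tolist()),(0,255,0),0,8,1)
cv2.imwrite('pics/crop3.png',o)
o=cv2.resize(p[180:255,230:390],None,fx=5,fy=5,interpolation=cv2.INTER_CUBIC)
c=np.array([.5543,.1185]);uy=np.array([np.cos(1.391),np.sin(1.391)])
for a,r in((-.108,.0155),(-.058,.0185),(.084,.0215)):
    th=np.linspace(0,2*np.pi,60); X=np.c_[c+a*uy+r*np.c_[np.cos(th),np.sin(th)],np.full(60,.04)]
    cv2.polylines(o,[((proj('scene',X)-[230,180])*5+2).round().astype(np.int32)],True,(0,255,0),1)
cv2.imwrite('pics/crop4.png',o)
p=cv2.imread('pics/top0.png');o=cv2.resize(p[155:235,165:305],None,fx=5,fy=5,interpolation=cv2.INTER_CUBIC)
for a,r in((-.108,.0155),(-.058,.0185),(.084,.0215)):
    X=np.c_[c+a*uy+r*np.c_[np.cos(th),np.sin(th)],np.full(60,.04)]
    cv2.polylines(o,[((proj('top',X)-[165,155])*5+2).round().astype(np.int32)],True,(0,255,0),1)
cv2.imwrite('pics/crop5.png',o)
print('can base',cloud('top',np.load('top0.npy'))[88,343])
```

```text
small pred [152.  262.1] depthmask [151.6 264.9] [ 0.6191 -0.2355  0.074 ]
large pred [144.3 230.8] depthmask [143.6 232.8] [ 0.5409 -0.2402  0.088 ]
medium pred [129.5 208.7] depthmask [128.7 210.8] [ 0.4547 -0.2669  0.08  ]
carrier ((0.555439829826355, 0.11832337826490402), (0.2816114127635956, 0.09670190513134003), 79.79222106933594)
grip 170 [0.5574 0.1164 0.099 ] ((0.5556252002716064, 0.11758509278297424), (0.06426491588354111, 0.017976835370063782), 81.429443359375)
can base [ 0.76004679 -0.11567264  0.18775546]
```

View pics/crop3.png

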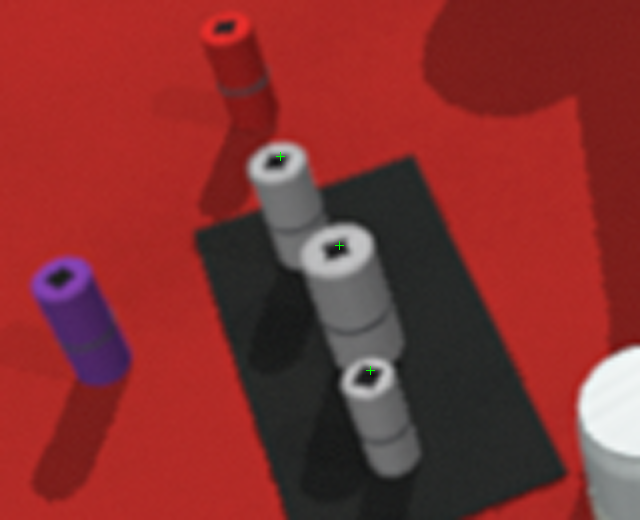

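View pics/crop4.png

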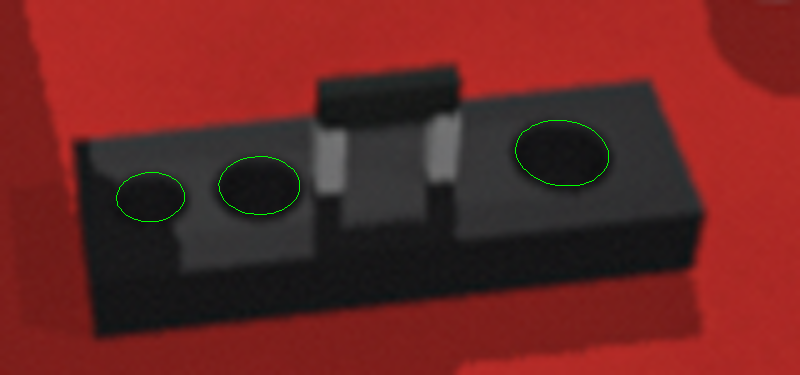

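View pics/crop5.png

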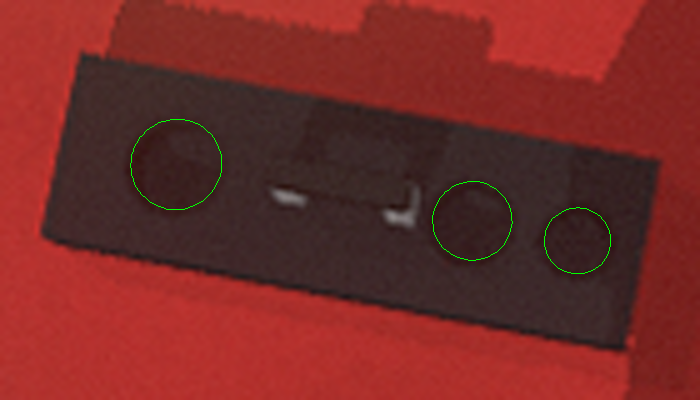

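```bash
cat > go.py <<'E'
# usage: go.py x y z yaw_of_tool_y -> shift in current tool axes(cm), and turn wz, and shift in tool axes after the turn
import sys
from h import *
s=arm.read_state(); R=s['tcp_rot'];p=s['ee_pos']
T=np.array([float(a) for a in sys.argv[1:4]]); yaw=float(sys.argv[4])
y=np.array([np.cos(yaw),np.sin(yaw),0]); z=np.array([0,0,-1.]); Rt=np.c_[np.cross(y,z),y,z]
print('t',round(s['t'],2),'pos',p.round(4),'yaw',round(float(np.arctan2(R[1,1],R[0,1])),4),'q',s['qpos'].round(2),'gap',round(s['finger_gap'],4),'F',s['force'].round(1))
print('shift now(cm)',(R.T@(T-p)*100).round(2),'turn',cv2.Rodrigues(R.T@Rt)[0].ravel().round(4),'shift after turn(cm)',(Rt.T@(T-p)*100).round(2))
E
python3 go.py 0.6135 -0.234 0.16 -1.405
```

```text
t 0.1 pos [0.2914 0.6082 0.2301] yaw 1.124 q [ 1.09  0.26  1.61  0.    1.27 -0.04] gap 0.0853 F [ 0.5  0.3 -0.5]
shift now(cm) [-65.44 -62.02   7.13] turn [-9.000e-04  2.500e-03  2.529e+00] shift after turn(cm) [17.87 88.38  7.01]
```

Emit:
{"api": "jog_arm", "payload": {"plan": "0 0 0 -1 -1 0 1; 0 0 0 -2 -1.9 0 1; 0 0 0 -2.6 -2.4 0 1; 0 0 0 -2.6 -2.4 0 1; 0 0 0 -2.6 -2.4 0 1; 0 0 0 -2.6 -2.4 0 1; 0 0 0 -2.6 -2.4 0 1; 0 0 0 -2.6 -2.4 0 1; 0 0 0 -2.6 -2.4 0 1; 0 0 0 -2.6 -2.4 0 1; 0 0 0 -2.6 -2.4 0 1; 0 0 0 -2.6 -2.4 0 1; 0 0 0 -2.6 -2.4 0 1; 0 0 0 -2.6 -2.4 0 1; 0 0 0 -2.6 -2.4 0 1; 0 0 0 -2.6 -2.4 0 1; 0 0 0 -2.6 -2.4 0 1; 0 0 0 -2.6 -2.4 0 1; 0 0 0 -2.6 -2.4 0 1; 0 0 0 -2.6 -2.4 0 1"}}

```text
t: 1.77
ee_pos: [0.541, -0.0245, 0.2311]
tcp_rot: [[-0.902, 0.432, -0.0], [0.432, 0.902, -0.0], [0.0, -0.0, -1.0]]
force: [-0.3, 0.2, 0.1]
finger_gap: 0.0853
```

Emit:
{"api": "jog_arm", "payload": {"plan": "0 0 0 -2.6 -2.4 0 1; 0 0 0 -2.6 -2.4 0 1; 0 0 0.12 -2.6 -2.4 0 1; 0 0 0.12 0 0 0 1; 0 0 0.12 0 0 0 1; 0 0 0.12 0 0 0 1; 0 0 0.12 0 0 0 1; 0 0 0.12 0 0 0 1; 0 0 0.12 0 0 0 1; 0 0 0.12 0 0 0 1; 0 0 0.12 0 0 0 1; 0 0 0.12 0 0 0 1; 0 0 0.12 0 0 0 1; 0 0 0.12 0 0 0 1; 0 0 0.12 0 0 0 1; 0 0 0.12 0 0 0 1; 0 0 0.12 0 0 0 1; 0 0 0.12 0 0 0 1; 0 0 0.12 0 0 0 1; 0 0 0.12 0 0 0 1"}}

```text
t: 3.43
ee_pos: [0.5797, -0.1213, 0.2308]
tcp_rot: [[0.863, 0.504, -0.001], [0.504, -0.863, -0.0], [-0.001, -0.001, -1.0]]
force: [-0.3, -0.3, 0.0]
finger_gap: 0.0858
```

Emit:
{"api": "jog_arm", "payload": {"plan": "0 0 0.12 0 0 0 1; 0 0 0.12 0 0 0 1; 0 0 0.12 0 0 0 1; 0 0 0 0 0 0 1; 0 0 0 0 0 0 1"}}

```text
t: 3.85
ee_pos: [0.58, -0.1211, 0.231]
tcp_rot: [[0.984, 0.177, -0.001], [0.177, -0.984, -0.0], [-0.001, -0.0, -1.0]]
force: [0.1, 0.2, 0.1]
finger_gap: 0.0853
```

```bash
python3 go.py 0.6135 -0.234 0.16 -1.405
```

```text
t 3.85 pos [ 0.58   -0.1211  0.231 ] yaw -1.3929 q [-0.25  0.11  1.79 -0.    1.25  1.15] gap 0.0853 F [0.1 0.2 0.1]
shift now(cm) [ 1.3 11.7  7.1] turn [-0.0001  0.0007  0.0121] shift after turn(cm) [ 1.44 11.68  7.1 ]
```

Emit:
{"api": "jog_arm", "payload": {"plan": "0 0 0.012 0 0 0 1; 0 0 0 0.2 1.5 0.5 1; 0 0 0 0.24 2 1 1; 0 0 0 0.25 2 1.5 1; 0 0 0 0.25 2 2 1; 0 0 0 0.25 2 2 1; 0 0 0 0.25 1.5 2 1; 0 0 0 0 0.7 2 1; 0 0 0 0 0 1.5 1; 0 0 0 0 0 0 1; 0 0 0 0 0 0 1"}}

```text
t: 4.77
ee_pos: [0.6128, -0.2343, 0.1046]
tcp_rot: [[0.987, 0.162, -0.003], [0.162, -0.987, 0.001], [-0.003, -0.002, -1.0]]
force: [0.4, 0.7, -0.4]
finger_gap: 0.0857
```

```bash
python3 go.py 0.6135 -0.234 0.043 -1.405
python3 - <<'E'
from h import *
for n in('scene','top'):
    p,d=arm.grab_frame(n); cv2.imwrite(f'pics/{n}1.png',cv2.resize(p[130:330,60:260] if n=='scene' else p[120:270,300:500],None,fx=3,fy=3))
E
```

```text
t 4.77 pos [ 0.6128 -0.2343  0.1046] yaw -1.4077 q [-0.4   0.33  1.76 -0.    1.05  1.  ] gap 0.0857 F [ 0.4  0.7 -0.4]
shift now(cm) [ 0.09 -0.01  6.16] turn [-0.0017  0.0029 -0.0027] shift after turn(cm) [ 0.07 -0.02  6.16]
```

View pics/scene1.png

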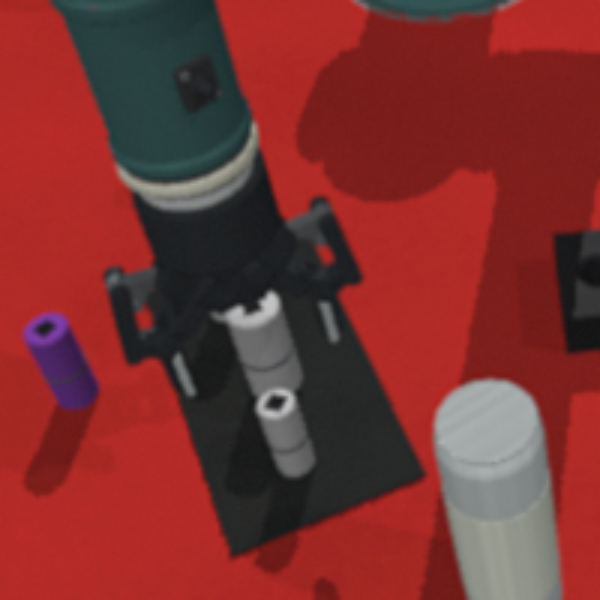

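View pics/top1.png

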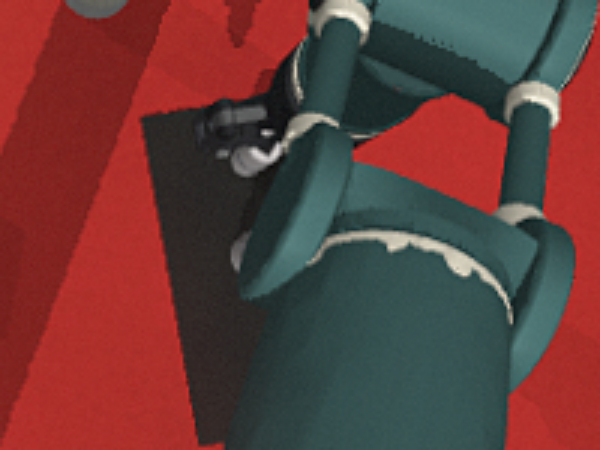

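Emit:
{"api": "jog_arm", "payload": {"plan": "0 0.003 0 0.07 0 1 1; 0 0 0 0 0 1.5 1; 0 0 0 0 0 1.5 1; 0 0 0 0 0 1.2 1; 0 0 0 0 0 0.7 1; 0 0 0 0 0 0.25 1; 0 0 0 0 0 0 1; 0 0 0 0 0 0 0.3; 0 0 0 0 0 0 0; 0 0 0 0 0 0 -0.3; 0 0 0 0 0 0 -1; 0 0 0 0 0 0 -1; 0 0 0 0 0 0 -1; 0 0 0 0 0 0 -1; 0 0 0 0 0 0 -1; 0 0 0 0 0 0 -1"}}

```text
t: 6.2
ee_pos: [0.6155, -0.2341, 0.0456]
tcp_rot: [[0.987, 0.162, 0.004], [0.162, -0.987, -0.0], [0.004, 0.001, -1.0]]
force: [0.3, 0.0, 5.5]
finger_gap: 0.0243
```

```bash
python3 go.py 0.6135 -0.234 0.18 -1.405
```

```text
t 6.2 pos [ 0.6155 -0.2341  0.0456] yaw -1.4081 q [-0.4   0.4   1.8   0.    0.94  1.  ] gap 0.0243 F [0.3 0.  5.5]
shift now(cm) [ -0.14  -0.04 -13.44] turn [ 0.0008 -0.0043 -0.0031] shift after turn(cm) [ -0.19  -0.05 -13.44]
```

Emit:
{"api": "jog_arm", "payload": {"plan": "0 0 0 0 0 -0.5 -1; 0 0 0 0 0 -1 -1; 0 0 0 0 0 -2 -1; 0 0 0 0 0 -2.5 -1; 0 0 0 0 0 -2.5 -1; 0 0 0 0 0 -2.5 -1; 0 0 0 0 0 -2 -1; 0 0 0 0 0 -1 -1; 0 0 0 0 0 0 -1"}}

```text
t: 6.95
ee_pos: [0.6161, -0.2346, 0.1885]
tcp_rot: [[0.987, 0.162, 0.008], [0.162, -0.987, -0.002], [0.008, 0.003, -1.0]]
force: [0.3, -0.5, -0.4]
finger_gap: 0.0244
```

```bash
python3 go.py 0.5352 0.0124 0.18 -0.18
python3 - <<'E'
from h import *
p,d=arm.grab_frame('scene'); cv2.imwrite(f'pics/scene2.png',cv2.resize(p[130:330,60:260],None,fx=3,fy=3))
E
```

```text
t 6.95 pos [ 0.6161 -0.2346  0.1885] yaw -1.408 q [-0.4   0.26  1.69  0.    1.18  1.  ] gap 0.0244 F [ 0.3 -0.5 -0.4]
shift now(cm) [ -3.99 -25.68   0.74] turn [ 0.0075 -0.005  -1.228 ] shift after turn(cm) [ 22.85 -12.38   0.85]
```

View pics/scene2.png

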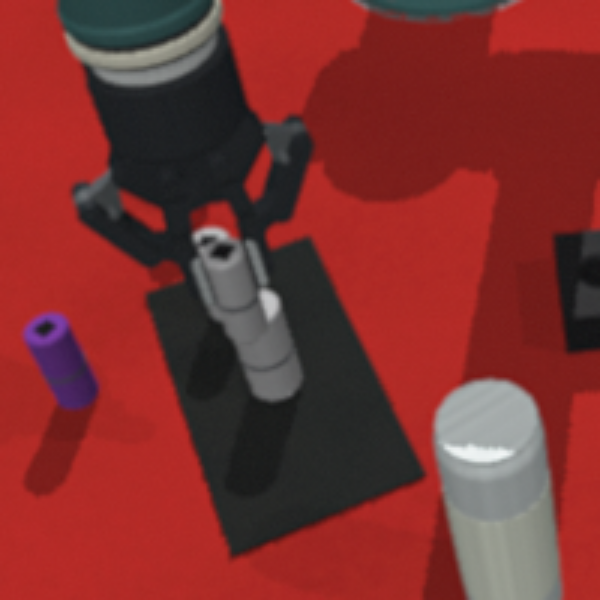

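Emit:
{"api": "jog_arm", "payload": {"plan": "0.004 -0.005 -0.008 0 0 0 -1; 0 0 -0.12 0 0 0 -1; 0 0 -0.12 0 0 0 -1; 0 0 -0.12 0 0 0 -1; 0 0 -0.12 0 0 0 -1; 0 0 -0.12 0 0 0 -1; 0 0 -0.12 0 0 0 -1; 0 0 -0.12 0 0 0 -1; 0 0 -0.12 0 0 0 -1; 0 0 -0.12 0 0 0 -1; 0 0 -0.12 0 0 0 -1; 0 0 -0.02 1 -0.6 0 -1; 0 0 0 2 -1.1 0 -1; 0 0 0 2.8 -1.5 0 -1; 0 0 0 2.8 -1.5 0 -1; 0 0 0 2.8 -1.5 0 -1; 0 0 0 2.8 -1.5 0 -1; 0 0 0 2.8 -1.5 0 -1; 0 0 0 2.8 -1.5 0 -1; 0 0 0 1.8 -0.9 0 -1"}}

```text
t: 8.67
ee_pos: [0.5361, 0.0026, 0.1839]
tcp_rot: [[0.181, 0.984, -0.007], [0.984, -0.18, 0.005], [0.004, -0.008, -1.0]]
force: [0.0, -0.5, -1.5]
finger_gap: 0.0244
```

Emit:
{"api": "jog_arm", "payload": {"plan": "0 0 0 1 -0.3 0 -1; 0 0 0 0 0 0 -1; 0 0 0 0 0 0 -1"}}

```text
t: 8.92
ee_pos: [0.5376, 0.01, 0.1852]
tcp_rot: [[0.179, 0.984, -0.004], [0.984, -0.179, 0.003], [0.002, -0.004, -1.0]]
force: [-0.2, -0.4, -1.3]
finger_gap: 0.0243
```

```bash
python3 go.py 0.5352 0.0124 0.11 -0.18
python3 - <<'E'
from h import *
for n in('scene','top'):
    p,d=arm.grab_frame(n); cv2.imwrite(f'pics/{n}3f.png',p); np.save(n+'3.npy',d); cv2.imwrite(f'pics/{n}3.png',cv2.resize(p[100:270,180:380] if n=='scene' else p[120:270,200:400],None,fx=3.5,fy=3.5,interpolation=cv2.INTER_CUBIC))
E
```

```text
t 8.92 pos [0.5376 0.01   0.1852] yaw -0.1795 q [-0.03  0.04  1.95  0.    1.16  0.15] gap 0.0243 F [-0.2 -0.4 -1.3]
shift now(cm) [ 0.17 -0.25  7.52] turn [-0.0042 -0.0023  0.0005] shift after turn(cm) [ 0.19 -0.28  7.52]
```

View pics/scene3.png

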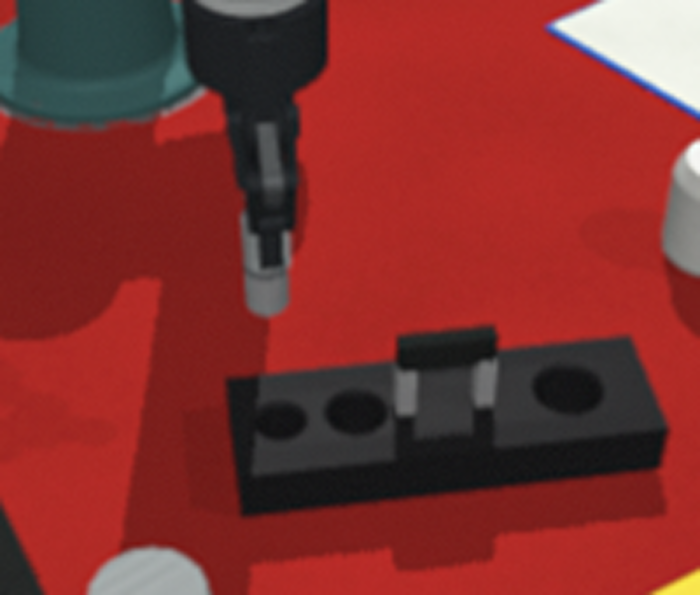

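View pics/top3.png

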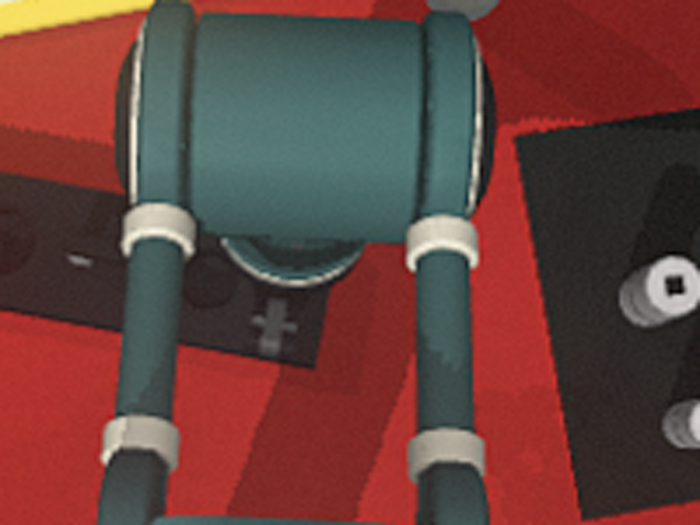

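```bash
cat > held.py <<'E'
# measure held socket against the tool in the scene view
import sys
from h import *
def held(picf,tcp,off,r,pocket):
    p=cv2.imread(picf).astype(int); zb=tcp[2]-off
    m=((p.min(2)>85)&(p.max(2)-p.min(2)<30)).astype(np.uint8)
    q=proj('scene',[[tcp[0],tcp[1],zb+.01]])[0].round().astype(int)
    b=np.zeros_like(m); b[q[1]-12:q[1]+16,q[0]-16:q[0]+17]=1
    k,l,st,ce=cv2.connectedComponentsWithStats(m*b); i=1+np.argmax(st[1:,4]); print('blob',st[i])
    ys,xs=np.nonzero(l==i); yb=ys.max()
    for y in range(yb-9,yb+1):
        w=xs[ys==y]; print(y,w.min(),w.max(),end=' | ')
    print()
    return yb
E
python3 - <<'E'
from held import *
s=arm.read_state(); t=s['ee_pos']
held('pics/scene3f.png',t,.0416,.013,None)
th=np.linspace(0,6.28,90)
for r in(.012,.013):
  for h in (0,.005,.01):
    X=np.c_[t[0]+r*np.cos(th),t[1]+r*np.sin(th),np.full(90,t[2]-.0416+h)]; q=proj('scene',X); print(r,h,'cols',q[:,0].min().round(1),q[:,0].max().round(1),'rows',q[:,1].min().round(1),q[:,1].max().round(1))
K=proj('scene',[[t[0],t[1],.1436],[t[0]+.01,t[1],.1436],[t[0],t[1]+.01,.1436],[t[0],t[1],.1536]]); print(K.round(2))
E
```

```text
blob [250 170  12  20 147]
180 250 261 | 181 250 261 | 182 250 261 | 183 251 261 | 184 251 261 | 185 251 261 | 186 251 261 | 187 251 260 | 188 252 259 | 189 254 257 | 
0.012 0 cols 251.2 262.6 rows 182.1 189.7
0.012 0.005 cols 251.0 262.5 rows 180.3 187.9
0.012 0.01 cols 250.9 262.4 rows 178.5 186.1
0.013 0 cols 250.7 263.1 rows 181.8 190.0
0.013 0.005 cols 250.6 263.0 rows 180.0 188.2
0.013 0.01 cols 250.4 262.9 rows 178.2 186.4
[[256.88 185.98]
 [258.24 189.  ]
 [261.44 184.95]
 [256.69 182.38]]
```

```bash
python3 go.py 0.5356 0.0146 0.09 -0.18
```

```text
t 9.02 pos [0.5382 0.009  0.1855] yaw -0.1811 q [-0.03  0.04  1.94  0.    1.16  0.15] gap 0.0245 F [ 0.3 -0.5 -0.7]
shift now(cm) [ 0.48 -0.33  9.55] turn [-0.0035 -0.0025 -0.0011] shift after turn(cm) [ 0.51 -0.36  9.55]
```

Emit:
{"api": "jog_arm", "payload": {"plan": "-0.003 -0.002 0 0.3 -0.2 0.5 -1; 0 0 0 0.2 -0.15 1.5 -1; 0 0 0 0 0 2 -1; 0 0 0 0 0 2 -1; 0 0 0 0 0 2 -1; 0 0 0 0 0 1 -1; 0 0 0 0 0 0.5 -1; 0 0 0 0 0 0 -1; 0 0 0 0 0 0 -1; 0 0 0 0 0 0 -1; 0 0 0 0 0 0 -1"}}

```text
t: 9.93
ee_pos: [0.5367, 0.0154, 0.0923]
tcp_rot: [[0.179, 0.984, 0.003], [0.984, -0.179, 0.001], [0.001, 0.002, -1.0]]
force: [-0.6, 0.7, -0.4]
finger_gap: 0.024
```

```bash
python3 go.py 0.5356 0.0146 0.05 -0.18
python3 - <<'E'
from held import *
s=arm.read_state(); t=s['ee_pos']
p,d=arm.grab_frame('scene'); cv2.imwrite('pics/scene4f.png',p); cv2.imwrite('pics/scene4.png',cv2.resize(p[130:270,200:340],None,fx=4,fy=4,interpolation=cv2.INTER_CUBIC))
held('pics/scene4f.png',t,.0416,.013,None)
print(arm.read_state()['ee_pos'].round(4))
print(proj('scene',[[t[0],t[1],t[2]-.0416],[.5352,.0124,.04]]))
E
```

```text
t 9.93 pos [0.5367 0.0154 0.0923] yaw -0.1801 q [-0.02  0.13  2.03  0.    0.97  0.16] gap 0.024 F [-0.6  0.7 -0.4]
shift now(cm) [-0.11 -0.1   4.23] turn [ 0.0024 -0.0015 -0.0001] shift after turn(cm) [-0.1  -0.09  4.23]
blob [254 201  13  19 135]
210 255 265 | 211 255 265 | 212 255 265 | 213 255 265 | 214 255 265 | 215 255 265 | 216 255 265 | 217 256 264 | 218 256 263 | 219 258 262 | 
[0.5365 0.0155 0.0922]
[[261.05991555 215.76153202]
 [259.74709752 218.92124991]]
```

View pics/scene4.png

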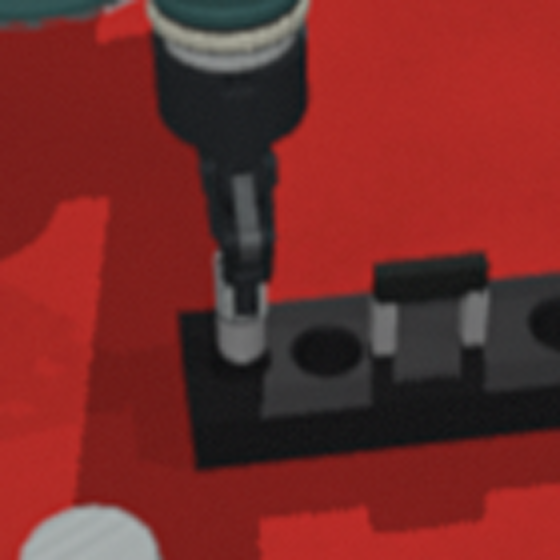

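Emit:
{"api": "jog_arm", "payload": {"plan": "0.002 -0.001 0 -0.09 -0.1 0 -1; 0 0 0 0 0 0 -1; 0 0 0 0 0 0.4 -1; 0 0 0 0 0 0.4 -1; 0 0 0 0 0 0.4 -1; 0 0 0 0 0 0.4 -1; 0 0 0 0 0 0.3 -1; 0 0 0 0 0 0 -1; 0 0 0 0 0 0 -1"}}

```text
t: 10.73
ee_pos: [0.5339, 0.0148, 0.0714]
tcp_rot: [[0.179, 0.984, -0.003], [0.984, -0.179, 0.001], [-0.0, -0.003, -1.0]]
force: [-0.4, 0.7, -0.7]
finger_gap: 0.0244
```

```bash
python3 go.py 0.5356 0.0146 0.051 -0.18;  python3 - <<'E'
from h import *
p,d=arm.grab_frame('scene'); cv2.imwrite('pics/scene5.png',cv2.resize(p[130:270,200:340],None,fx=4,fy=4,interpolation=cv2.INTER_CUBIC))
E
```

```text
t 10.73 pos [0.5339 0.0148 0.0714] yaw -0.18 q [-0.02  0.16  2.05  0.    0.94  0.16] gap 0.0244 F [-0.4  0.7 -0.7]
shift now(cm) [0.01 0.18 2.04] turn [-0.0032  0.0001 -0.    ] shift after turn(cm) [0.01 0.17 2.04]
```

View pics/scene5.png

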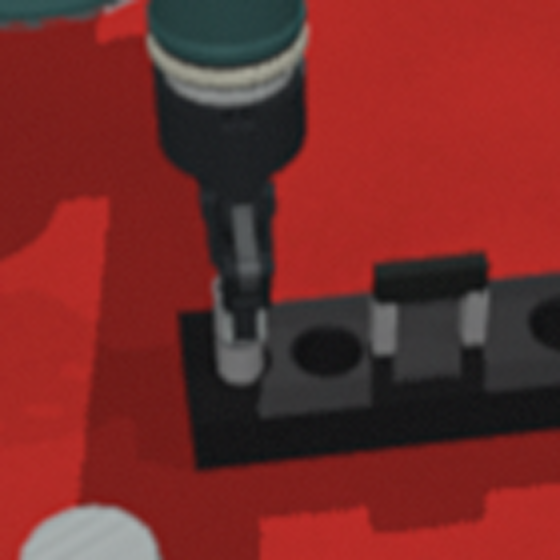

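Run:
```python
from held import *
p,d=arm.grab_frame('scene'); cv2.imwrite('pics/scene6f.png',p); t=arm.read_state()['ee_pos']; print(t)
held('pics/scene6f.png',t,.0416,.013,None)
th=np.linspace(0,6.28,90)
for r,c,z in((.0155,(.5352,.0124),.04),(.0175,(.5352,.0124),.04),(.013,(t[0],t[1]-.0022),t[2]-.0416)):
    q=proj('scene',np.c_[c[0]+r*np.cos(th),c[1]+r*np.sin(th),np.full(90,z)]); print(q.min(0).round(1),q.max(0).round(1))
print('lum col260',p[205:235,260].mean(1).round())
C=cloud('scene',d)
for y in range(212,232,2): print(y,C[y,260].round(4))
```

```text
[0.53436341 0.01480578 0.07189219]
blob [254 206  11  20 112]
216 255 264 | 217 255 264 | 218 255 264 | 219 255 264 | 220 255 264 | 221 255 264 | 222 255 264 | 223 256 263 | 224 257 262 | 225 259 260 | 
[252.9 214.1] [266.6 223.9]
[252.1 213.5] [267.4 224.5]
[254.2 217.5] [265.5 225.7]
lum col260 [ 37.  37.  33.  32.  33.  31.  31.  29.  28.  43.  72.  82.  96. 109.
 112. 113. 113. 112. 114. 112.  89.  52.  28.  24.  23.  22.  24.  27.
  26.  22.]
212 [0.558  0.0077 0.0855]
214 [0.561  0.0067 0.0825]
216 [0.5488 0.0097 0.0636]
218 [0.547  0.01   0.0554]
220 [0.5473 0.0097 0.0493]
222 [0.5489 0.009  0.0446]
224 [0.5473 0.0092 0.0364]
226 [0.5564 0.0066 0.0399]
228 [0.5598 0.0054 0.0373]
230 [0.5693 0.0027 0.0414]
```

Emit:
{"api": "jog_arm", "payload": {"plan": "-0.002 0 0 0 0.08 0.3 -1; 0 0 0 0 0 0.4 -1; 0 0 0 0 0 0.4 -1; 0 0 0 0 0 0.4 -1; 0 0 0 0 0 0.3 -1; 0 0 0 0 0 0.2 -1; 0 0 0 0 0 0 -1; 0 0 0 0 0 0 -1"}}

```text
t: 11.5
ee_pos: [0.5349, 0.0147, 0.0517]
tcp_rot: [[0.179, 0.984, -0.001], [0.984, -0.179, 0.0], [-0.0, -0.001, -1.0]]
force: [0.4, 0.0, -0.7]
finger_gap: 0.0241
```

```bash
python3 go.py 0.5356 0.0146 0.051 -0.18
```

```text
t 11.5 pos [0.5349 0.0147 0.0517] yaw -0.18 q [-0.02  0.19  2.06  0.    0.89  0.16] gap 0.0241 F [ 0.4  0.  -0.7]
shift now(cm) [0.   0.07 0.07] turn [-0.0007  0.      0.    ] shift after turn(cm) [0.   0.07 0.07]
```

Emit:
{"api": "jog_arm", "payload": {"plan": "0 0 0 0 0 0.12 -1; 0 0 0 0 0 0 -0.2; 0 0 0 0 0 0 0; 0 0 0 0 0 0 0.3; 0 0 0 0 0 0 0.5; 0 0 0 0 0 0 0.5; 0 0 0 0 0 0 0.5; 0 0 0 0 0 -1 0.5; 0 0 0 0 0 -2 1; 0 0 0 0 0 -3 1; 0 0 0 0 0 -3 1; 0 0 0 0 0 -3 1; 0 0 0 0 0 -2 1; 0 0 0 0 0 -1 1; 0 0 0 0 0 0 1"}}

```text
t: 12.75
ee_pos: [0.5372, 0.0146, 0.2045]
tcp_rot: [[0.179, 0.984, 0.006], [0.984, -0.179, -0.0], [0.001, 0.006, -1.0]]
force: [0.5, 0.7, 0.2]
finger_gap: 0.0855
```

```bash
python3 go.py 0.4495 -0.265 0.19 -1.405;  python3 - <<'E'
from h import *
p,d=arm.grab_frame('scene'); cv2.imwrite('pics/scene7.png',cv2.resize(p[130:270,200:340],None,fx=4,fy=4,interpolation=cv2.INTER_CUBIC))
E
```

```text
t 12.75 pos [0.5372 0.0146 0.2045] yaw -0.18 q [-0.02  0.02  1.93  0.    1.18  0.16] gap 0.0855 F [0.5 0.7 0.2]
shift now(cm) [-29.08  -3.63   1.39] turn [ 0.0047 -0.0048  1.225 ] shift after turn(cm) [-13.26  26.13   1.45]
```

View pics/scene7.png

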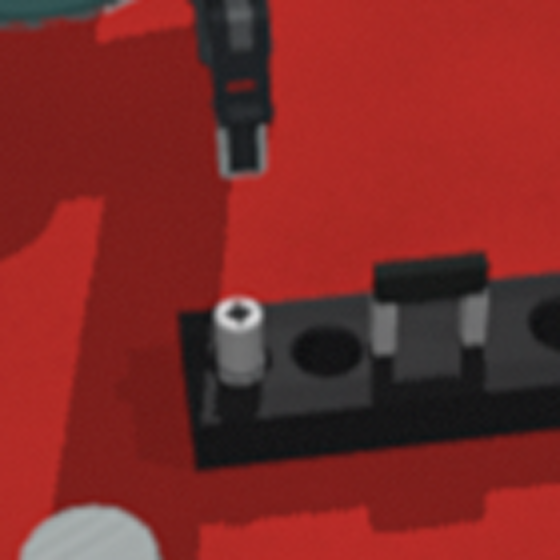

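Emit:
{"api": "jog_arm", "payload": {"plan": "0.003 -0.003 0 0 0 0 1; 0 0 0.12 0 0 0 1; 0 0 0.12 0 0 0 1; 0 0 0.12 0 0 0 1; 0 0 0.12 0 0 0 1; 0 0 0.12 0 0 0 1; 0 0 0.12 0 0 0 1; 0 0 0.12 0 0 0 1; 0 0 0.12 0 0 0 1; 0 0 0.12 0 0 0 1; 0 0 0.12 0 0 0 1; 0 0 0.025 -0.6 1.1 0 1; 0 0 0 -1.2 2.4 0 1; 0 0 0 -1.6 3.2 0 1; 0 0 0 -1.6 3.2 0 1; 0 0 0 -1.6 3.2 0 1; 0 0 0 -1.6 3.2 0 1; 0 0 0 -1.6 3.2 0 1; 0 0 0 -1.6 3.2 0 1; 0 0 0 -1.2 2.3 0 1"}}

```text
t: 14.47
ee_pos: [0.4498, -0.2553, 0.1999]
tcp_rot: [[0.986, 0.166, -0.007], [0.166, -0.986, -0.002], [-0.007, 0.001, -1.0]]
force: [0.4, -0.3, -0.0]
finger_gap: 0.0852
```

Emit:
{"api": "jog_arm", "payload": {"plan": "0 0 0 -0.7 1.1 1.5 1; 0 0 0 0 0 3 1; 0 0 0 0 0 3 1; 0 0 0 0 0 2 1; 0 0 0 0 0 0 1; 0 0 0 0 0 0 1; 0 0 0 0 0 0 1"}}

```text
t: 15.05
ee_pos: [0.4469, -0.2654, 0.1071]
tcp_rot: [[0.986, 0.166, -0.004], [0.166, -0.986, -0.003], [-0.004, 0.002, -1.0]]
force: [0.3, 0.0, 0.0]
finger_gap: 0.0854
```

```bash
python3 go.py 0.4495 -0.265 0.046 -1.405;python3 - <<'E'
from h import *
p,d=arm.grab_frame('scene'); cv2.imwrite('pics/scene8.png',cv2.resize(p[130:330,60:260],None,fx=3,fy=3,interpolation=cv2.INTER_CUBIC))
E
```

```text
t 15.05 pos [ 0.4469 -0.2654  0.1071] yaw -1.404 q [-0.58  0.09  2.06 -0.    1.    0.83] gap 0.0854 F [0.3 0.  0. ]
shift now(cm) [ 0.28 -0.01  6.11] turn [0.0019 0.0041 0.001 ] shift after turn(cm) [ 0.26 -0.    6.11]
```

View pics/scene8.png

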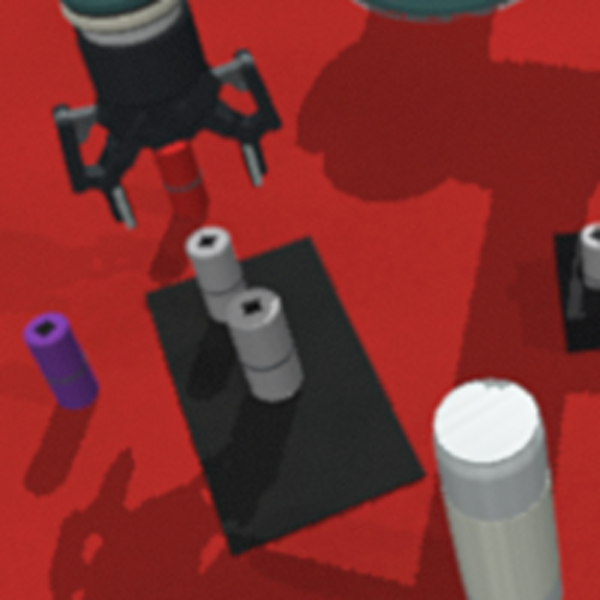

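Emit:
{"api": "jog_arm", "payload": {"plan": "0 0.002 0 0.15 0 1 1; 0 0 0 0 0 1.5 1; 0 0 0 0 0 1.5 1; 0 0 0 0 0 1.2 1; 0 0 0 0 0 0.7 1; 0 0 0 0 0 0.2 1; 0 0 0 0 0 0 1; 0 0 0 0 0 0 1"}}

```text
t: 15.77
ee_pos: [0.4488, -0.2652, 0.0462]
tcp_rot: [[0.986, 0.165, -0.001], [0.165, -0.986, -0.002], [-0.001, 0.002, -1.0]]
force: [0.3, -0.2, 0.4]
finger_gap: 0.0853
```

```bash
python3 go.py 0.4495 -0.265 0.046 -1.405
```

```text
t 15.77 pos [ 0.4488 -0.2652  0.0462] yaw -1.4048 q [-0.58  0.17  2.1  -0.    0.88  0.83] gap 0.0853 F [ 0.3 -0.2  0.4]
shift now(cm) [ 0.07 -0.    0.02] turn [0.0023 0.0014 0.0002] shift after turn(cm) [ 0.07 -0.    0.02]
```

Emit:
{"api": "jog_arm", "payload": {"plan": "0 0 0 0.05 0 0 0.5; 0 0 0 0 0 0 0.2; 0 0 0 0 0 0 0; 0 0 0 0 0 0 -0.3; 0 0 0 0 0 0 -1; 0 0 0 0 0 0 -1; 0 0 0 0 0 0 -1; 0 0 0 0 0 0 -1; 0 0 0 0 0 0 -1; 0 0 0 0 0 0 -1"}}

```text
t: 16.6
ee_pos: [0.4491, -0.2651, 0.0462]
tcp_rot: [[0.986, 0.165, -0.001], [0.165, -0.986, -0.002], [-0.001, 0.002, -1.0]]
force: [-0.2, -0.0, 5.5]
finger_gap: 0.0304
```

Emit:
{"api": "jog_arm", "payload": {"plan": "0 0 0 0 0 -0.5 -1; 0 0 0 0 0 -1 -1; 0 0 0 0 0 -2 -1; 0 0 0 0 0 -2.5 -1; 0 0 0 0 0 -2.5 -1; 0 0 0 0 0 -2.5 -1; 0 0 0 0 0 -2 -1; 0 0 0 0 0 -1 -1; 0 0 0 0 0 0 -1; 0 0 0 0 0 0 -1"}}

```text
t: 17.43
ee_pos: [0.4489, -0.2645, 0.1857]
tcp_rot: [[0.986, 0.165, -0.001], [0.165, -0.986, -0.002], [-0.002, 0.002, -1.0]]
force: [0.1, -0.3, -1.5]
finger_gap: 0.0305
```

```bash
python3 go.py 0.5441 0.0616 0.19 -0.18;python3 - <<'E'
from h import *
p,d=arm.grab_frame('scene'); cv2.imwrite('pics/scene9.png',cv2.resize(p[100:300,60:260],None,fx=3,fy=3,interpolation=cv2.INTER_CUBIC))
E
```

```text
t 17.43 pos [ 0.4489 -0.2645  0.1857] yaw -1.405 q [-0.58  0.01  1.98 -0.    1.15  0.83] gap 0.0305 F [ 0.1 -0.3 -1.5]
shift now(cm) [ 14.77 -30.59  -0.52] turn [ 7.000e-04  2.700e-03 -1.225e+00] shift after turn(cm) [33.79  3.52 -0.43]
```

View pics/scene9.png

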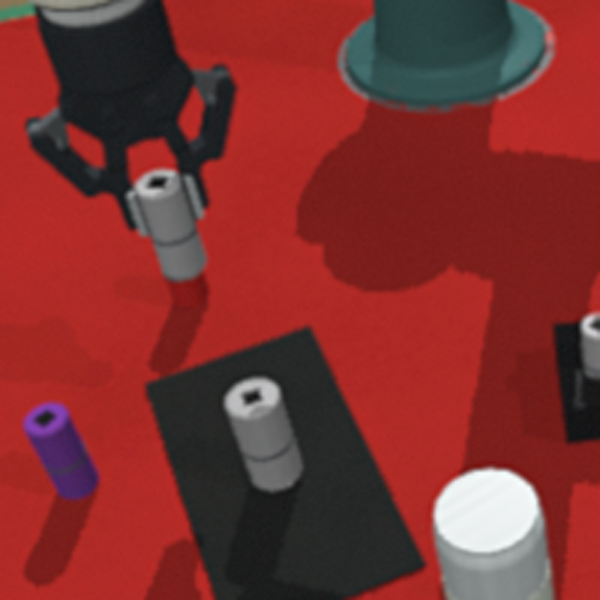

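Emit:
{"api": "jog_arm", "payload": {"plan": "0 0.002 -0.025 0 0 0 -1; 0 0 -0.12 0 0 0 -1; 0 0 -0.12 0 0 0 -1; 0 0 -0.12 0 0 0 -1; 0 0 -0.12 0 0 0 -1; 0 0 -0.12 0 0 0 -1; 0 0 -0.12 0 0 0 -1; 0 0 -0.12 0 0 0 -1; 0 0 -0.12 0 0 0 -1; 0 0 -0.12 0 0 0 -1; 0 0 -0.12 0 0 0 -1; 0 0 0 1.4 0.1 0 -1; 0 0 0 2.4 0.2 0 -1; 0 0 0 3 0.3 0 -1; 0 0 0 3 0.3 0 -1; 0 0 0 3 0.3 0 -1; 0 0 0 3 0.3 0 -1; 0 0 0 3 0.3 0 -1; 0 0 0 3 0.3 0 -1; 0 0 0 3 0.3 0 -1"}}

```text
t: 19.15
ee_pos: [0.5156, -0.0233, 0.1827]
tcp_rot: [[0.179, 0.984, -0.004], [0.984, -0.179, -0.001], [-0.002, -0.004, -1.0]]
force: [0.6, -0.2, -0.7]
finger_gap: 0.0306
```

Emit:
{"api": "jog_arm", "payload": {"plan": "0 0 0 3 0.3 0 -1; 0 0 0 3 0.3 0 -1; 0 0 0 2 0.3 0 -1; 0 0 0 1 0.1 0 -1; 0 0 0 0 0 0 -1; 0 0 0 0 0 0 -1; 0 0 0 0 0 0 -1; 0 0 0 0 0 0 -1"}}

```text
t: 19.82
ee_pos: [0.5424, 0.0606, 0.1847]
tcp_rot: [[0.18, 0.984, -0.001], [0.984, -0.18, -0.002], [-0.002, -0.0, -1.0]]
force: [-0.2, -0.3, -1.0]
finger_gap: 0.0306
```

```bash
python3 go.py 0.5441 0.0616 0.1 -0.18;python3 - <<'E'
from held import *
s=arm.read_state(); t=s['ee_pos']
p,d=arm.grab_frame('scene'); cv2.imwrite('pics/scene10f.png',p)
held('pics/scene10f.png',t,.0422,.016,None)
print(proj('scene',[[t[0],t[1],t[2]-.0422],[.5441,.0616,.04]]))
E
```

```text
t 19.82 pos [0.5424 0.0606 0.1847] yaw -0.1814 q [ 0.07  0.06  1.93 -0.    1.15  0.25] gap 0.0306 F [-0.2 -0.3 -1. ]
shift now(cm) [0.15 0.15 8.47] turn [-0.0003  0.0022 -0.0014] shift after turn(cm) [0.13 0.15 8.47]
blob [274 167  15  20 199]
177 274 287 | 178 274 287 | 179 274 287 | 180 274 287 | 181 274 287 | 182 274 287 | 183 274 287 | 184 275 286 | 185 276 285 | 186 277 283 | 
[[280.83194823 182.36020429]
 [281.47618475 216.58205318]]
```

Emit:
{"api": "jog_arm", "payload": {"plan": "0 0.002 0 0.2 0.15 0.5 -1; 0 0 0 0 0 1.5 -1; 0 0 0 0 0 2 -1; 0 0 0 0 0 2 -1; 0 0 0 0 0 1.5 -1; 0 0 0 0 0 1 -1; 0 0 0 0 0 0.4 -1; 0 0 0 0 0 0 -1; 0 0 0 0 0 0 -1; 0 0 0 0 0 0 -1; 0 0 0 0 0 0 -1"}}

```text
t: 20.78
ee_pos: [0.5459, 0.0637, 0.0975]
tcp_rot: [[0.179, 0.984, 0.003], [0.984, -0.179, 0.001], [0.001, 0.003, -1.0]]
force: [0.7, -0.8, -1.0]
finger_gap: 0.0306
```

```bash
python3 go.py 0.5442 0.0623 0.1 -0.18;python3 - <<'E'
from held import *
s=arm.read_state(); t=s['ee_pos']
p,d=arm.grab_frame('scene'); cv2.imwrite('pics/scene11f.png',p)
cv2.imwrite('pics/scene11.png',cv2.resize(p[130:270,200:340],None,fx=4,fy=4,interpolation=cv2.INTER_CUBIC))
held('pics/scene11f.png',t,.0422,.016,None)
print(arm.read_state()['ee_pos'].round(4),proj('scene',[[t[0],t[1],t[2]-.0422],[.5441,.0616,.04],[.5441,.0616,t[2]-.0422]]))
E
```

```text
t 20.78 pos [0.5459 0.0637 0.0975] yaw -0.18 q [0.07 0.15 2.   0.   0.98 0.25] gap 0.0306 F [ 0.7 -0.8 -1. ]
shift now(cm) [-0.17 -0.14 -0.26] turn [ 0.0028 -0.001  -0.    ] shift after turn(cm) [-0.17 -0.14 -0.25]
blob [276 197  14  20 189]
207 276 289 | 208 276 289 | 209 276 289 | 210 276 289 | 211 276 289 | 212 276 289 | 213 277 289 | 214 277 288 | 215 278 287 | 216 279 286 | 
[0.5458 0.0637 0.0973] [[282.62173684 212.19957475]
 [281.47618475 216.58205318]
 [281.48411666 211.86965397]]
```

View pics/scene11.png

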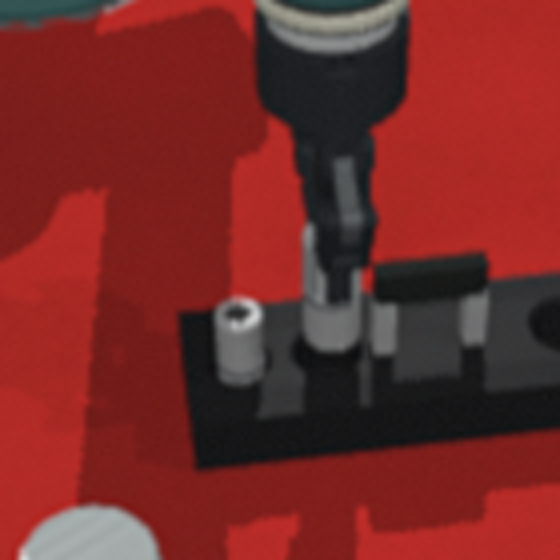

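Emit:
{"api": "jog_arm", "payload": {"plan": "0.002 -0.001 0 -0.19 -0.14 0 -1; 0 0 0 0 0 0 -1; 0 0 0 0 0 0.4 -1; 0 0 0 0 0 0.4 -1; 0 0 0 0 0 0.4 -1; 0 0 0 0 0 0.4 -1; 0 0 0 0 0 0.4 -1; 0 0 0 0 0 0.2 -1; 0 0 0 0 0 0 -1; 0 0 0 0 0 0 -1"}}

```text
t: 21.67
ee_pos: [0.5429, 0.062, 0.0738]
tcp_rot: [[0.179, 0.984, -0.002], [0.984, -0.179, -0.0], [-0.001, -0.002, -1.0]]
force: [-0.3, 0.6, -0.6]
finger_gap: 0.0305
```

```bash
python3 go.py 0.5442 0.0619 0.052 -0.18;python3 - <<'E'
from held import *
s=arm.read_state(); t=s['ee_pos']
p,d=arm.grab_frame('scene'); cv2.imwrite('pics/scene12f.png',p)
held('pics/scene12f.png',t,.0422,.016,None)
C=cloud('scene',d)
for y in range(206,230,2): print(y,C[y,282].round(4))
E
```

```text
t 21.67 pos [0.5429 0.062  0.0738] yaw -0.18 q [ 0.07  0.18  2.02 -0.    0.94  0.25] gap 0.0305 F [-0.3  0.6 -0.6]
shift now(cm) [0.01 0.13 2.18] turn [-0.002   0.0007  0.    ] shift after turn(cm) [0.01 0.13 2.18]
blob [275 204  14  20 176]
214 275 287 | 215 275 287 | 216 275 287 | 217 275 287 | 218 275 287 | 219 275 287 | 220 276 287 | 221 276 286 | 222 278 286 | 223 279 283 | 
206 [0.5729 0.0528 0.1031]
208 [0.5716 0.0533 0.0958]
210 [0.5699 0.0539 0.088 ]
212 [0.5725 0.053  0.0846]
214 [0.5601 0.0573 0.0652]
216 [0.5579 0.0581 0.0564]
218 [0.5605 0.0572 0.0529]
220 [0.5605 0.0572 0.0464]
222 [0.5598 0.0575 0.0391]
224 [0.5644 0.0559 0.0376]
226 [0.5717 0.0534 0.0393]
228 [0.577  0.0516 0.0388]
```

Emit:
{"api": "jog_arm", "payload": {"plan": "-0.002 0 0 0 0.08 0.3 -1; 0 0 0 0 0 0.4 -1; 0 0 0 0 0 0.4 -1; 0 0 0 0 0 0.4 -1; 0 0 0 0 0 0.4 -1; 0 0 0 0 0 0.25 -1; 0 0 0 0 0 0 -1; 0 0 0 0 0 0 -1"}}

```text
t: 22.38
ee_pos: [0.5436, 0.0618, 0.0523]
tcp_rot: [[0.179, 0.984, -0.0], [0.984, -0.179, -0.001], [-0.001, -0.0, -1.0]]
force: [0.7, -0.4, -0.2]
finger_gap: 0.0307
```

```bash
python3 go.py 0.5442 0.0619 0.051 -0.18
```

```text
t 22.38 pos [0.5436 0.0618 0.0523] yaw -0.18 q [ 0.07  0.2   2.04 -0.    0.9   0.25] gap 0.0307 F [ 0.7 -0.4 -0.2]
shift now(cm) [0.02 0.06 0.13] turn [-0.0002  0.0007  0.    ] shift after turn(cm) [0.02 0.06 0.13]
```

Release, rise, and check.

Emit:
{"api": "jog_arm", "payload": {"plan": "0 0 0 0 0 0.1 -1; 0 0 0 0 0 0 -0.1; 0 0 0 0 0 0 0; 0 0 0 0 0 0 0.3; 0 0 0 0 0 0 0.5; 0 0 0 0 0 0 0.5; 0 0 0 0 0 0 0.5; 0 0 0 0 0 -1 0.5; 0 0 0 0 0 -2 1; 0 0 0 0 0 -3 1; 0 0 0 0 0 -3 1; 0 0 0 0 0 -3 1; 0 0 0 0 0 -2 1; 0 0 0 0 0 -1 1; 0 0 0 0 0 0 1"}}

```text
t: 23.63
ee_pos: [0.5459, 0.0621, 0.2055]
tcp_rot: [[0.179, 0.984, 0.007], [0.984, -0.179, -0.0], [0.001, 0.007, -1.0]]
force: [0.5, -0.3, 0.0]
finger_gap: 0.0857
```

```bash
python3 go.py 0.5365 -0.2385 0.20 -1.405;  python3 - <<'E'
from h import *
p,d=arm.grab_frame('scene'); cv2.imwrite('pics/scene13.png',cv2.resize(p[130:270,200:380],None,fx=4,fy=4,interpolation=cv2.INTER_CUBIC))
E
```

```text
t 23.63 pos [0.5459 0.0621 0.2055] yaw -0.18 q [ 0.07  0.04  1.91 -0.    1.19  0.25] gap 0.0857 F [ 0.5 -0.3  0. ]
shift now(cm) [-29.74   4.45   0.55] turn [ 0.0053 -0.0051  1.225 ] shift after turn(cm) [-5.89 29.49  0.55]
```

View pics/scene13.png

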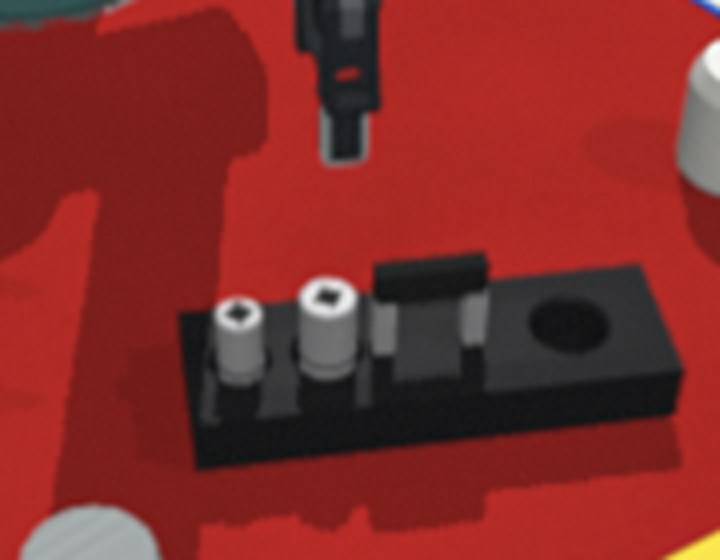

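Emit:
{"api": "jog_arm", "payload": {"plan": "0.001 -0.001 0.025 0 0 0 1; 0 0 0.12 0 0 0 1; 0 0 0.12 0 0 0 1; 0 0 0.12 0 0 0 1; 0 0 0.12 0 0 0 1; 0 0 0.12 0 0 0 1; 0 0 0.12 0 0 0 1; 0 0 0.12 0 0 0 1; 0 0 0.12 0 0 0 1; 0 0 0.12 0 0 0 1; 0 0 0.12 0 0 0 1; 0 0 0 -0.3 1.5 0 1; 0 0 0 -0.6 3 0 1; 0 0 0 -0.7 3.5 0 1; 0 0 0 -0.7 3.5 0 1; 0 0 0 -0.7 3.5 0 1; 0 0 0 -0.7 3.5 0 1; 0 0 0 -0.7 3.5 0 1; 0 0 0 -0.7 3.5 0 1; 0 0 0 -0.5 2.5 0 1"}}

```text
t: 25.35
ee_pos: [0.5329, -0.2257, 0.1992]
tcp_rot: [[0.986, 0.164, -0.005], [0.164, -0.986, -0.0], [-0.005, -0.0, -1.0]]
force: [1.0, -0.1, -0.5]
finger_gap: 0.0853
```

Emit:
{"api": "jog_arm", "payload": {"plan": "0 0 0 -0.3 1.5 1 1; 0 0 0 0 0 2.5 1; 0 0 0 0 0 3 1; 0 0 0 0 0 1.5 1; 0 0 0 0 0 0 1; 0 0 0 0 0 0 1; 0 0 0 0 0 0 1"}}

```text
t: 25.93
ee_pos: [0.5344, -0.2384, 0.1219]
tcp_rot: [[0.986, 0.166, -0.001], [0.166, -0.986, -0.001], [-0.001, 0.001, -1.0]]
force: [-0.3, -0.6, -0.6]
finger_gap: 0.0854
```

```bash
python3 go.py 0.5365 -0.2385 0.053 -1.405
```

```text
t 25.93 pos [ 0.5344 -0.2384  0.1219] yaw -1.4045 q [-0.46  0.19  1.91 -0.    1.05  0.94] gap 0.0854 F [-0.3 -0.6 -0.6]
shift now(cm) [0.21 0.04 6.89] turn [0.0009 0.0012 0.0005] shift after turn(cm) [0.2  0.04 6.89]
```

Emit:
{"api": "jog_arm", "payload": {"plan": "0 0.001 0 0.15 0 1 1; 0 0 0 0 0 1.5 1; 0 0 0 0 0 1.5 1; 0 0 0 0 0 1.5 1; 0 0 0 0 0 1 1; 0 0 0 0 0 0.4 1; 0 0 0 0 0 0 1; 0 0 0 0 0 0 1; 0 0 0 0 0 0 0.4; 0 0 0 0 0 0 0.1; 0 0 0 0 0 0 -0.2; 0 0 0 0 0 0 -1; 0 0 0 0 0 0 -1; 0 0 0 0 0 0 -1; 0 0 0 0 0 0 -1; 0 0 0 0 0 0 -1; 0 0 0 0 0 0 -1"}}

```text
t: 27.35
ee_pos: [0.5365, -0.2391, 0.054]
tcp_rot: [[0.986, 0.165, 0.002], [0.165, -0.986, -0.002], [0.001, 0.002, -1.0]]
force: [-0.2, -0.1, 5.1]
finger_gap: 0.0364
```

```bash
python3 go.py 0.5365 -0.2385 0.053 -1.405
```

```text
t 27.35 pos [ 0.5365 -0.2391  0.054 ] yaw -1.405 q [-0.46  0.27  1.95 -0.    0.92  0.94] gap 0.0364 F [-0.2 -0.1  5.1]
shift now(cm) [ 0.01 -0.06  0.1 ] turn [ 0.0024 -0.0014 -0.    ] shift after turn(cm) [ 0.01 -0.06  0.1 ]
```

Emit:
{"api": "jog_arm", "payload": {"plan": "0 0 0 0 0 -0.5 -1; 0 0 0 0 0 -1 -1; 0 0 0 0 0 -2 -1; 0 0 0 0 0 -2.5 -1; 0 0 0 0 0 -2.5 -1; 0 0 0 0 0 -2.5 -1; 0 0 0 0 0 -2.5 -1; 0 0 0 0 0 -1.5 -1; 0 0 0 0 0 -0.5 -1; 0 0 0 0 0 0 -1; 0 0 0 0 0 0 -1"}}

```text
t: 28.27
ee_pos: [0.5351, -0.2382, 0.2072]
tcp_rot: [[0.986, 0.165, -0.001], [0.165, -0.986, -0.001], [-0.001, 0.0, -1.0]]
force: [-0.1, 0.1, -1.4]
finger_gap: 0.0371
```

```bash
python3 go.py 0.5695 0.2013 0.21 -0.18
python3 - <<'E'
from h import *
p,d=arm.grab_frame('scene'); cv2.imwrite('pics/scene14.png',cv2.resize(p[100:300,60:260],None,fx=3,fy=3,interpolation=cv2.INTER_CUBIC))
E
```

```text
t 28.27 pos [ 0.5351 -0.2382  0.2072] yaw -1.405 q [-0.46  0.11  1.83 -0.    1.2   0.94] gap 0.0371 F [-0.1  0.1 -1.4]
shift now(cm) [ 10.65 -42.78  -0.31] turn [-3.000e-04  1.300e-03 -1.225e+00] shift after turn(cm) [43.85 -4.48 -0.28]
```

View pics/scene14.png

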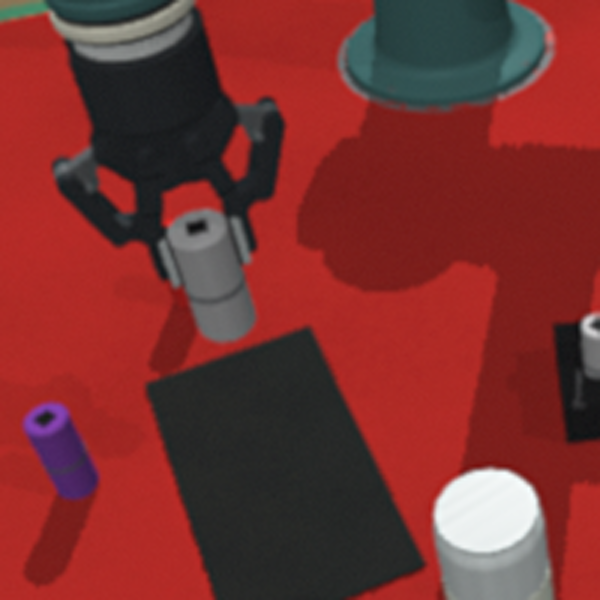

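The large socket hangs upright at crop (212,275). Rotate, then travel.

Emit:
{"api": "jog_arm", "payload": {"plan": "0 0.001 -0.025 0 0 0 -1; 0 0 -0.12 0 0 0 -1; 0 0 -0.12 0 0 0 -1; 0 0 -0.12 0 0 0 -1; 0 0 -0.12 0 0 0 -1; 0 0 -0.12 0 0 0 -1; 0 0 -0.12 0 0 0 -1; 0 0 -0.12 0 0 0 -1; 0 0 -0.12 0 0 0 -1; 0 0 -0.12 0 0 0 -1; 0 0 -0.12 0 0 0 -1; 0 0 0 1.4 -0.1 0 -1; 0 0 0 2.4 -0.3 0 -1; 0 0 0 3 -0.3 0 -1; 0 0 0 3 -0.3 0 -1; 0 0 0 3 -0.3 0 -1; 0 0 0 3 -0.3 0 -1; 0 0 0 3 -0.3 0 -1; 0 0 0 3 -0.3 0 -1; 0 0 0 3 -0.3 0 -1"}}

```text
t: 29.98
ee_pos: [0.5541, 0.0122, 0.206]
tcp_rot: [[0.182, 0.983, -0.002], [0.983, -0.182, -0.001], [-0.001, -0.002, -1.0]]
force: [0.9, 0.4, -1.1]
finger_gap: 0.0365
```

Emit:
{"api": "jog_arm", "payload": {"plan": "0 0 0 3 -0.3 0 -1; 0 0 0 3 -0.3 0 -1; 0 0 0 3 -0.3 0 -1; 0 0 0 3 -0.3 0 -1; 0 0 0 3 -0.3 0 -1; 0 0 0 2.5 -0.3 0 -1; 0 0 0 1.5 -0.3 0 -1; 0 0 0 0 0 0 -1; 0 0 0 0 0 0 -1; 0 0 0 0 0 0 -1; 0 0 0 0 0 0 -1"}}

```text
t: 30.9
ee_pos: [0.5686, 0.1995, 0.2072]
tcp_rot: [[0.181, 0.984, 0.0], [0.984, -0.181, -0.002], [-0.002, 0.001, -1.0]]
force: [-0.0, -0.5, -1.1]
finger_gap: 0.0366
```

```bash
python3 go.py 0.5695 0.2013 0.105 -0.18;python3 - <<'E'
from held import *
s=arm.read_state(); t=s['ee_pos']
p,d=arm.grab_frame('scene'); cv2.imwrite('pics/scene15f.png',p)
held('pics/scene15f.png',t,.050,.019,None)
print(proj('scene',[[t[0],t[1],t[2]-.05],[.5695,.2013,.04]]))
E
```

```text
t 30.9 pos [0.5686 0.1995 0.2072] yaw -0.1816 q [ 0.3   0.14  1.79 -0.    1.21  0.48] gap 0.0366 F [-0.  -0.5 -1.1]
shift now(cm) [ 0.21  0.05 10.22] turn [ 0.0006  0.0018 -0.0016] shift after turn(cm) [ 0.2   0.06 10.22]
blob [339 155  18  21 285]
166 339 355 | 167 339 355 | 168 339 355 | 169 339 355 | 170 339 355 | 171 339 354 | 172 339 354 | 173 340 354 | 174 341 352 | 175 343 350 | 
[[346.6153281  170.88029087]
 [342.03810172 210.07458854]]
```

Emit:
{"api": "jog_arm", "payload": {"plan": "0 0.001 0 0.2 0.06 0.5 -1; 0 0 0 0 0 1.5 -1; 0 0 0 0 0 2 -1; 0 0 0 0 0 2 -1; 0 0 0 0 0 2 -1; 0 0 0 0 0 1.4 -1; 0 0 0 0 0 0.6 -1; 0 0 0 0 0 0 -1; 0 0 0 0 0 0 -1; 0 0 0 0 0 0 -1; 0 0 0 0 0 0 -1"}}

```text
t: 31.87
ee_pos: [0.5712, 0.2028, 0.1093]
tcp_rot: [[0.179, 0.984, 0.004], [0.984, -0.179, 0.001], [0.002, 0.004, -1.0]]
force: [-1.3, -0.1, -2.0]
finger_gap: 0.0364
```

```bash
python3 go.py 0.5695 0.2015 0.08 -0.18;python3 - <<'E'
from held import *
s=arm.read_state(); t=s['ee_pos']
p,d=arm.grab_frame('scene'); cv2.imwrite('pics/scene16f.png',p)
cv2.imwrite('pics/scene16.png',cv2.resize(p[130:270,230:400],None,fx=4,fy=4,interpolation=cv2.INTER_CUBIC))
held('pics/scene16f.png',t,.05,.019,None)
print(arm.read_state()['ee_pos'].round(4),proj('scene',[[t[0],t[1],t[2]-.05],[.5695,.2013,.04],[.5695,.2013,t[2]-.05]]))
E
```

```text
t 31.87 pos [0.5712 0.2028 0.1093] yaw -0.1803 q [ 0.3   0.24  1.88 -0.    1.03  0.48] gap 0.0364 F [-1.3 -0.1 -2. ]
shift now(cm) [-0.16 -0.16  2.93] turn [ 0.004  -0.0015 -0.0003] shift after turn(cm) [-0.15 -0.14  2.93]
blob [336 189  17  21 254]
200 337 352 | 201 337 352 | 202 336 352 | 203 336 352 | 204 336 351 | 205 337 351 | 206 337 351 | 207 338 350 | 208 339 349 | 209 341 348 | 
[0.5711 0.2028 0.1092] [[343.79122283 204.4359936 ]
 [342.03810172 210.07458854]
 [342.89418046 204.08982737]]
```

View pics/scene16.png

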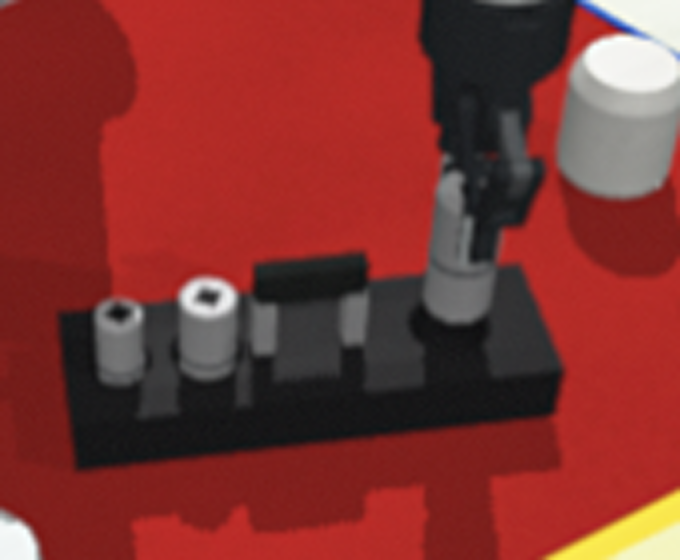

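Emit:
{"api": "jog_arm", "payload": {"plan": "0 -0.001 0 -0.17 -0.05 0 -1; 0 0 0 0 0 0 -1; 0 0 0 0 0 0.4 -1; 0 0 0 0 0 0.5 -1; 0 0 0 0 0 0.5 -1; 0 0 0 0 0 0.5 -1; 0 0 0 0 0 0.5 -1; 0 0 0 0 0 0.2 -1; 0 0 0 0 0 0 -1; 0 0 0 0 0 0 -1; 0 0 0 0 0 0 -1"}}

```text
t: 32.83
ee_pos: [0.5694, 0.201, 0.0818]
tcp_rot: [[0.179, 0.984, 0.002], [0.984, -0.179, -0.001], [-0.001, 0.002, -1.0]]
force: [0.5, 1.1, -2.2]
finger_gap: 0.0366
```

```bash
python3 go.py 0.5695 0.201 0.06 -0.18;python3 - <<'E'
from held import *
s=arm.read_state(); t=s['ee_pos']
p,d=arm.grab_frame('scene'); cv2.imwrite('pics/scene17f.png',p)
held('pics/scene17f.png',t,.05,.019,None)
C=cloud('scene',d)
for y in range(200,224,2): print(y,C[y,343].round(4))
E
```

```text
t 32.83 pos [0.5694 0.201  0.0818] yaw -0.1799 q [ 0.3   0.26  1.9  -0.    0.98  0.48] gap 0.0366 F [ 0.5  1.1 -2.2]
shift now(cm) [0.   0.01 2.18] turn [0.0017 0.0007 0.0001] shift after turn(cm) [0.   0.01 2.18]
blob [334 198  17  20 237]
208 335 350 | 209 335 349 | 210 334 349 | 211 334 349 | 212 334 349 | 213 335 349 | 214 335 348 | 215 336 348 | 216 336 347 | 217 339 346 | 
200 [0.5934 0.1861 0.0983]
202 [0.5938 0.1866 0.0924]
204 [0.5927 0.1879 0.0849]
206 [0.5872 0.1919 0.0725]
208 [0.587  0.1927 0.0658]
210 [0.5888 0.1924 0.0612]
212 [0.5877 0.1938 0.0534]
214 [0.5894 0.1935 0.0487]
216 [0.5882 0.195  0.0405]
218 [0.5945 0.1921 0.0411]
220 [0.599  0.1901 0.0396]
222 [0.6071 0.1861 0.0425]
```

Emit:
{"api": "jog_arm", "payload": {"plan": "0 0 0 0 0 0.3 -1; 0 0 0 0 0 0.4 -1; 0 0 0 0 0 0.4 -1; 0 0 0 0 0 0.4 -1; 0 0 0 0 0 0.4 -1; 0 0 0 0 0 0.25 -1; 0 0 0 0 0 0 -1; 0 0 0 0 0 0 -1"}}

```text
t: 33.55
ee_pos: [0.569, 0.2008, 0.0597]
tcp_rot: [[0.179, 0.984, 0.001], [0.984, -0.179, -0.001], [-0.001, 0.001, -1.0]]
force: [-0.7, 1.1, -1.9]
finger_gap: 0.0364
```

```bash
python3 go.py 0.5695 0.201 0.06 -0.18
```

```text
t 33.55 pos [0.569  0.2008 0.0597] yaw -0.1801 q [ 0.3   0.29  1.91 -0.    0.94  0.48] gap 0.0364 F [-0.7  1.1 -1.9]
shift now(cm) [ 0.03  0.05 -0.03] turn [ 0.0007  0.0012 -0.0001] shift after turn(cm) [ 0.03  0.05 -0.03]
```

Emit:
{"api": "jog_arm", "payload": {"plan": "0 0 0 0 0 0.08 -1; 0 0 0 0 0 0 0; 0 0 0 0 0 0 0.2; 0 0 0 0 0 0 0.4; 0 0 0 0 0 0 0.6; 0 0 0 0 0 0 0.6; 0 0 0 0 0 0 0.6; 0 0 0 0 0 -1 0.6; 0 0 0 0 0 -2 0.6; 0 0 0 0 0 -3 0.6; 0 0 0 0 0 -3 0.6; 0 0 0 0 0 -3 0.6; 0 0 0 0 0 -2 0.6; 0 0 0 0 0 -0.5 0.6; 0 0 0 0 0 0 0.6; 0 0 0 0 0 0 0.6; 0 0 0 0 0 0 0.6"}}

```text
t: 34.97
ee_pos: [0.5677, 0.2006, 0.2021]
tcp_rot: [[0.179, 0.984, -0.002], [0.984, -0.179, -0.002], [-0.002, -0.002, -1.0]]
force: [0.8, 0.4, -0.2]
finger_gap: 0.0682
```

```bash
python3 go.py 0.5545 0.1185 0.13 -0.18;  python3 - <<'E'
from h import *
p,d=arm.grab_frame('scene'); cv2.imwrite('pics/scene18f.png',p); cv2.imwrite('pics/scene18.png',cv2.resize(p[120:270,220:400],None,fx=4,fy=4,interpolation=cv2.INTER_CUBIC))
C=cloud('scene',d);z=C[...,2]
s=(slice(180,260),slice(230,385)); m=np.zeros(z.shape,np.uint8); m[s]=(abs(z[s]-.1)<.006); G=C[m>0]
k,l,st,_=cv2.connectedComponentsWithStats(m); i=1+np.argmax(st[1:,4]); G=C[l==i]; print(st[i],G.mean(0),cv2.minAreaRect(G[:,:2].astype(np.float32)))
E
```

```text
t 34.97 pos [0.5677 0.2006 0.2021] yaw -0.1801 q [ 0.3   0.15  1.8  -0.    1.2   0.48] gap 0.0682 F [ 0.8  0.4 -0.2]
shift now(cm) [-8.3   0.19  7.23] turn [-0.0019  0.0025 -0.0001] shift after turn(cm) [-8.31  0.17  7.21]
[293 192  29  10 166] [0.55722857 0.11603599 0.09886766] ((0.5557186007499695, 0.11746099591255188), (0.06335175782442093, 0.016809452325105667), 79.71448516845703)
```

View pics/scene18.png

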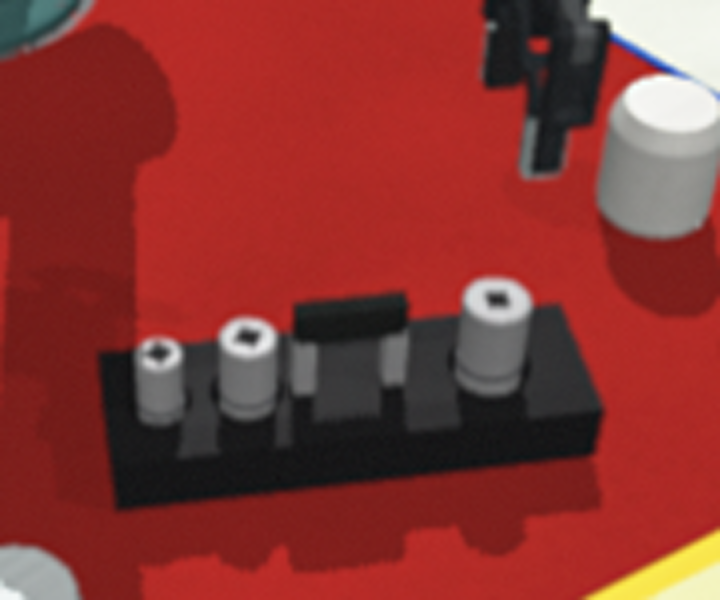

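Emit:
{"api": "jog_arm", "payload": {"plan": "-0.001 0.001 0 -0.8 0.15 0 0.6; 0 0 0 -1.8 0 0 0.6; 0 0 0 -2.3 0 0 0.6; 0 0 0 -2.1 0 0.5 0.6; 0 0 0 -1.1 0 1.5 0.6; 0 0 0 -0.2 0 2 0.6; 0 0 0 0 0 2 0.6; 0 0 0 0 0 1 0.6; 0 0 0 0 0 0.2 0.6; 0 0 0 0 0 0 0.6; 0 0 0 0 0 0 0.6; 0 0 0 0 0 0 0.6"}}

```text
t: 36.02
ee_pos: [0.5569, 0.1194, 0.1336]
tcp_rot: [[0.179, 0.984, 0.005], [0.984, -0.179, 0.0], [0.001, 0.004, -1.0]]
force: [-0.2, -0.4, 0.6]
finger_gap: 0.0681
```

```bash
python3 go.py 0.5545 0.1183 0.0695 -0.18;  python3 - <<'E'
from h import *
p,d=arm.grab_frame('scene'); cv2.imwrite('pics/scene19.png',cv2.resize(p[120:270,220:400],None,fx=4,fy=4,interpolation=cv2.INTER_CUBIC))
E
```

```text
t 36.02 pos [0.5569 0.1194 0.1336] yaw -0.1797 q [ 0.17  0.14  1.94 -0.    1.06  0.35] gap 0.0681 F [-0.2 -0.4  0.6]
shift now(cm) [-0.16 -0.24  6.41] turn [ 0.0045 -0.0009  0.0003] shift after turn(cm) [-0.15 -0.21  6.41]
```

View pics/scene19.png

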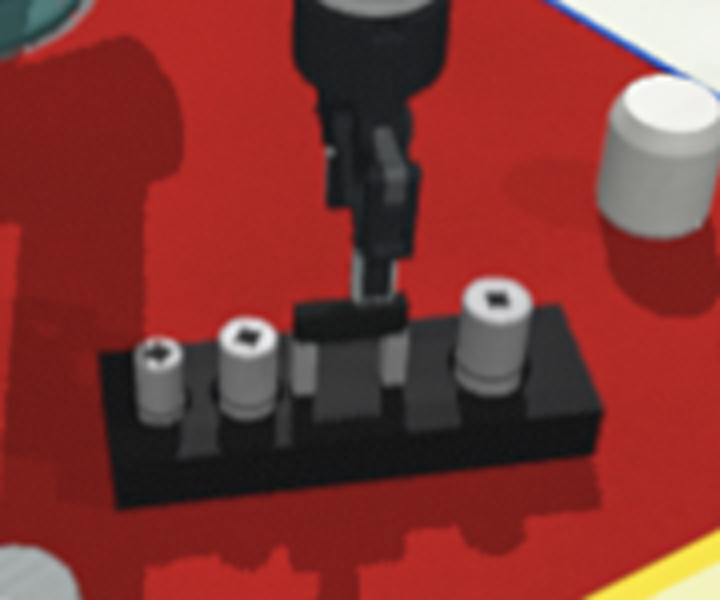

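Emit:
{"api": "jog_arm", "payload": {"plan": "0.002 -0.001 0 -0.12 -0.15 0.5 0.6; 0 0 0 0 0 1 0.6; 0 0 0 0 0 1.3 0.6; 0 0 0 0 0 1.3 0.6; 0 0 0 0 0 1.2 0.6; 0 0 0 0 0 0.8 0.6; 0 0 0 0 0 0.3 0.6; 0 0 0 0 0 0 0.6; 0 0 0 0 0 0 0.6; 0 0 0 0 0 0 0.6"}}

```text
t: 36.9
ee_pos: [0.5549, 0.1182, 0.0689]
tcp_rot: [[0.179, 0.984, 0.001], [0.984, -0.179, -0.001], [-0.0, 0.002, -1.0]]
force: [0.2, -0.4, -0.3]
finger_gap: 0.0687
```

```bash
python3 go.py 0.5545 0.1183 0.0695 -0.18
```

```text
t 36.9 pos [0.5549 0.1182 0.0689] yaw -0.18 q [ 0.17  0.22  1.99 -0.    0.94  0.35] gap 0.0687 F [ 0.2 -0.4 -0.3]
shift now(cm) [-0.   -0.04 -0.06] turn [0.0016 0.0004 0.    ] shift after turn(cm) [-0.   -0.04 -0.06]
```

Emit:
{"api": "jog_arm", "payload": {"plan": "0 0 0 0 -0.03 0 0.3; 0 0 0 0 0 0 0.1; 0 0 0 0 0 0 -0.1; 0 0 0 0 0 0 -0.3; 0 0 0 0 0 0 -0.4; 0 0 0 0 0 0 -0.5; 0 0 0 0 0 0 -0.6; 0 0 0 0 0 0 -0.7; 0 0 0 0 0 0 -0.8; 0 0 0 0 0 0 -1; 0 0 0 0 0 0 -1; 0 0 0 0 0 0 -1; 0 0 0 0 0 0 -1; 0 0 0 0 0 0 -1; 0 0 0 0 0 0 -1"}}

```text
t: 38.15
ee_pos: [0.5537, 0.1182, 0.0685]
tcp_rot: [[0.179, 0.984, -0.0], [0.984, -0.179, -0.001], [-0.001, 0.0, -1.0]]
force: [-3.1, 0.2, 5.0]
finger_gap: 0.0131
```

```bash
python3 go.py 0.5545 0.1183 0.17 -0.18;  python3 - <<'E'
from h import *
p,d=arm.grab_frame('scene'); cv2.imwrite('pics/scene20.png',cv2.resize(p[120:270,220:400],None,fx=4,fy=4,interpolation=cv2.INTER_CUBIC))
E
```

```text
t 38.15 pos [0.5537 0.1182 0.0685] yaw -0.1799 q [ 0.17  0.22  1.99 -0.    0.94  0.35] gap 0.0131 F [-3.1  0.2  5. ]
shift now(cm) [  0.02   0.08 -10.15] turn [0.     0.0009 0.0001] shift after turn(cm) [  0.03   0.08 -10.15]
```

View pics/scene20.png

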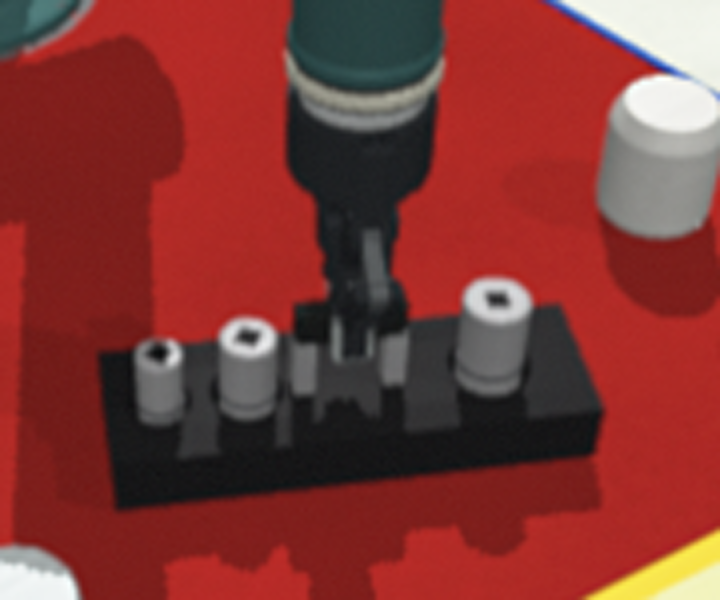

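The bar is gripped: the gap is 13.1 mm on the 14 mm bar, and all three sockets are seated. Lifting gently by 10 cm.

Emit:
{"api": "jog_arm", "payload": {"plan": "0 0 0 0 0 -0.1 -1; 0 0 0 0 0 -0.2 -1; 0 0 0 0 0 -0.4 -1; 0 0 0 0 0 -0.6 -1; 0 0 0 0 0 -0.8 -1; 0 0 0 0 0 -0.9 -1; 0 0 0 0 0 -0.9 -1; 0 0 0 0 0 -0.9 -1; 0 0 0 0 0 -0.9 -1; 0 0 0 0 0 -0.9 -1; 0 0 0 0 0 -0.9 -1; 0 0 0 0 0 -0.9 -1; 0 0 0 0 0 -0.8 -1; 0 0 0 0 0 -0.6 -1; 0 0 0 0 0 -0.3 -1; 0 0 0 0 0 -0.1 -1; 0 0 0 0 0 0 -1; 0 0 0 0 0 0 -1; 0 0 0 0 0 0 -1; 0 0 0 0 0 0 -1"}}

```text
t: 39.87
ee_pos: [0.5534, 0.1182, 0.1696]
tcp_rot: [[0.179, 0.984, -0.001], [0.984, -0.179, -0.001], [-0.001, -0.001, -1.0]]
force: [-0.3, -0.1, -8.2]
finger_gap: 0.0132
```

```bash
cat > chk.py <<'E'
from h import *
import sys
p,d=arm.grab_frame('scene'); cv2.imwrite(f'pics/{sys.argv[1]}.png',cv2.resize(p[60:300,190:420],None,fx=2.5,fy=2.5,interpolation=cv2.INTER_CUBIC)); C=cloud('scene',d)
s=arm.read_state(); t=s['ee_pos']; uy=np.array([.179,.984]); ux=np.array([.984,-.179])
P=C[100:260,220:400].reshape(-1,3); rel=P[:,:2]-t[:2]; X=rel@ux; Y=rel@uy
m=(P[:,2]>t[2]-.045)&(P[:,2]<t[2]-.012)&(abs(X)<.043)&(abs(Y)<.138)&(X>.024)
A=np.c_[X[m],Y[m],np.ones(m.sum())]; z=P[m,2]
c=np.linalg.lstsq(A,z,rcond=None)[0]; k=abs(A@c-z)<.006; c=np.linalg.lstsq(A[k],z[k],rcond=None)[0]
print('top plane slopes x,y',c.round(4),'n',k.sum(),'tcp',t.round(4),'F',s['force'].round(1),'M',s['torque'].round(2),'gap',s['finger_gap'],'qv',abs(s['qvel']).max())
E
python3 chk.py lift1; python3 go.py 0.5545 0.1183 0.17 -0.18
```

```text
top plane slopes x,y [ 0.0094 -0.0003  0.1408] n 801 tcp [0.5535 0.1182 0.1697] F [ 1.   0.4 -8.1] M [-0.01  0.04  0.02] gap 0.01337266673659084 qv 0.004277382706552601
t 39.92 pos [0.5535 0.1182 0.1697] yaw -0.18 q [ 0.17  0.11  1.91 -0.    1.13  0.35] gap 0.0134 F [ 1.   0.4 -8.1]
shift now(cm) [ 0.03  0.1  -0.03] turn [-0.0007  0.0012 -0.    ] shift after turn(cm) [ 0.03  0.1  -0.03]
```

View pics/lift1.png

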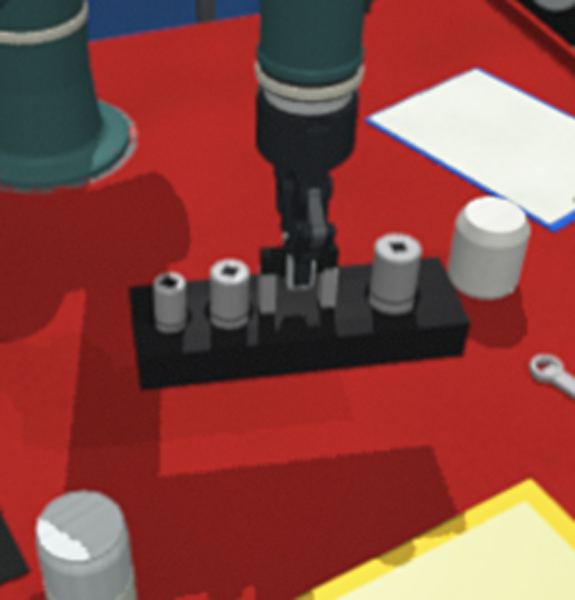

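The carrier is clear of the table, with its top at z = 0.141 m, so its underside is about 10 cm up. It is level, and all three sockets stand in it. I hold briefly to confirm that nothing drifts.

Emit:
{"api": "jog_arm", "payload": {"plan": "0 0 0 0 0 0 -1; 0 0 0 0 0 0 -1; 0 0 0 0 0 0 -1; 0 0 0 0 0 0 -1; 0 0 0 0 0 0 -1; 0 0 0 0 0 0 -1; 0 0 0 0 0 0 -1; 0 0 0 0 0 0 -1; 0 0 0 0 0 0 -1; 0 0 0 0 0 0 -1; 0 0 0 0 0 0 -1; 0 0 0 0 0 0 -1"}}

```text
t: 40.92
ee_pos: [0.5538, 0.1183, 0.1703]
tcp_rot: [[0.179, 0.984, 0.0], [0.984, -0.179, -0.001], [-0.001, 0.0, -1.0]]
force: [0.1, 0.2, -8.7]
finger_gap: 0.0132
```

```bash
python3 chk.py lift2
python3 - <<'E'
from h import *
p,d=arm.grab_frame('top'); cv2.imwrite('pics/top_end.png',p)
E
```

```text
top plane slopes x,y [0.0101 0.0003 0.1415] n 793 tcp [0.5538 0.1183 0.1703] F [ 0.7  0.9 -8.8] M [-0.06 -0.01  0.04] gap 0.012926746006066907 qv 0.001968308912856858
```

View pics/top_end.png

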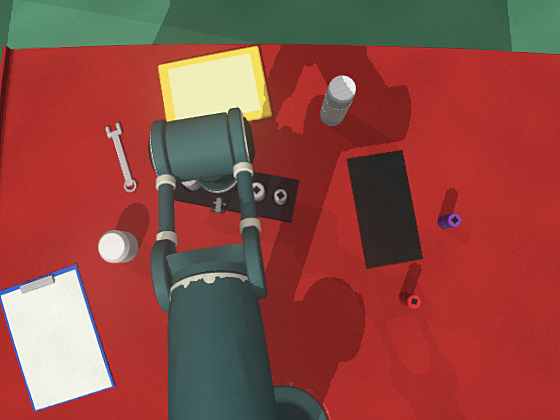

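The top view shows the loaded carrier held at about (240,195), with the small and medium sockets visible at (280,196) and (257,190). The mat is empty. The can (338,100), filter (118,246), wrench (121,158) and both decoys are where they began.

```bash
python3 -c "
from plant import arm
print(arm.finish_job())"
```

```text
the job is handed in; nothing more can be done
None
```

I placed the small, medium and large sockets in their pockets in that order, letting each go before taking the next, while the carrier stayed on the table. I then lifted the loaded carrier by its grip and handed the job in at about 41 s of the 72 s allowed, still holding it.

Last checks before handing in:
- **Height and level:** The underside is about 10 cm above the table. The top face slopes at most 0.01 rad, which is within the depth camera's noise.
- **Grip and stillness:** The gripper is closed on the bar with a 13 mm opening. Wrist force is about 8.7 N, which matches the expected load of about 0.8 kg, and the joints are practically still.
- **Sockets:** All three stand upright in the scene view after the lift. In the final top view only the small and medium ones are clearly visible, because the arm hides the large one.
- **Other items:** The spray can, oil filter, wrench and the two coloured look-alikes are where they began.

**Disagreements:**
- The two cameras put the loose sockets about 3 mm apart in x; I used the average and corrected each socket over its pocket from the scene view.
- The finger opening read about 1 to 2 mm under each true width.

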